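Load the bridge into the guarded blow-off station

TASK

Get the brass motion work bridge ready for blow-off: lift the station's clear safety guard right up, lay the bridge the right way up and lengthwise on the sloping rest, about midway across, with one end resting against the ledge at the bottom, and let go of it. Then lower the guard gently, without slamming it, until it is fully closed. Leave the other things on the bench where they are.

Things in the scene. Friction and masses are not known exactly. Their poses are not given: they have to be found in the camera images.
- station: Green bench blow-off station, fixed to the bench: base plate 185 x 204 x 12 mm (x, y, z), about 130 mm tall with the guard closed. Origin: centre of its underside; z up, -x is its low front side that faces roughly towards the robot, +x the hinge side.
- rest: The station's fixed steel rest, a plane sloping 0.32 rad, low at the front. Origin: on the slope, mid-foot of the ledge's inner face, 60 mm towards -x and 32 mm above the station's origin; x up the slope, y across, z outward normal. Ledge: dark bar at the low end, 110 wide, 12 high, 12 mm thick. The slope runs up to x = 135 mm, 188 mm wide between side cheeks that rise 43 mm above it.
- guard (a joint): Angle of the clear guard (steel frame, 155 mm from hinge to front edge, 204 mm wide, 8 mm thick, 0.25 kg). 0 = fully closed, parallel to the slope on the cheeks; grows as its front edge lifts up and back, away from the robot; stop at 1.95 rad. The hinge is stiff: the guard stays where it is left and takes 1 to 5 N at the handle to move. Starts closed or up to 0.2 rad ajar.
- guard_handle (a point): Centre of the guard's red round bar, 12 mm thick, 120 mm long, parallel to the hinge (rest's y), on a thin arm at each end. It stands 42 mm off the guard's front edge, slanting forward and up: pinchable from above, guard closed or open. With the guard closed it lies 185 mm down-slope (rest -x) of the hinge and 30 mm out along rest z; it swings at radius 187 mm.
- guard_hinge (a point): Midpoint of the guard's hinge axis, which runs along the rest's y; at rest x = 135 mm, z = 49 mm. It does not move.
- bridge: Brass motion work bridge, 90 x 30 x 26 mm (x, y, z), about 0.3 kg: a flat bar 10 mm thick (16 to 26 mm above the underside) on an 18 mm long foot at each end; both ends alike. Origin: centre of its underside; x along its length, z up. Lies on the bench left or right of the station. Can be gripped across its 30 mm width at the middle.
- peg_box: Bystander: open walnut box 75 x 60 x 35 mm with light wooden pegs up to 47 mm high. Origin: centre of its underside.
- loupe: Bystander: faceted glass paperweight loupe, 72 mm across, 34 mm high. Origin: centre of its underside.
- pin_vise: Bystander: steel pin vise 115 mm long, 15 mm thick, lying along its x. Origin: under its middle on the bench.
- oil_jar: Bystander: amber glass jar with black cap, 48 mm across, 55 mm high. Origin: centre of its underside.
- vise: Bystander, fixed: dark cast-iron vise 100 x 75 mm, 85 mm tall, with a brass spoked centre wheel of 80 mm diameter upright in its jaws (top at 145 mm); its screw handle points to -x, out to 80 mm from the origin. Origin: centre of its underside.
There are look-alikes about, which are no part of the job. Of the things that look like the bridge, take the one that is nearest to the robot's base at the start.

How it is judged:
By the outcome, as a careful person would: the job done as asked, in the order asked, and still so for the second after the job is handed in, with the robot touching nothing.
It also fails if it takes over 72 s, if anything falls off the work surface, if the arm or the gripper's body presses on something with over 40 N, if the wrist force passes 120 N, or if a joint passes its speed limit or range.

ROBOT

A 6-joint arm with a two-finger parallel gripper is mounted at the origin on the work surface. World frame = base frame: x ahead of the robot, y to its left, z up, the work surface at z = 0. Lengths are in m, angles in rad, forces in N, time in s.
With the tool pointing down it reaches from about 0.25 to 0.725 m from the base axis. Payload 4 kg.
Tool frame: the origin (TCP) lies between the finger pads; the fingertips stand 8 mm ahead of it and the grasp point (between the pads) lies 11 mm behind it (bot.tip_reach is the distance from the TCP to the fingertips, in m); z points along the fingers, y is the line along which they close (so a half turn about z gives the same grasp; the last joint's range is limited). The gripper opens to 85 mm and grips with 20 to 120 N. Pads are 22 mm wide; open, the fingers measure 114 mm over their backs; the gripper's body (76 mm by 85 mm) begins 54 mm behind the grasp point. The pads swing forward as they close: fully open they stand 13 mm farther back than shut.
Start: joints at [-1.158, 0.241, 0.005, 1.335, 0, 1.571], TCP at [0.201, -0.458, 0.239] pointing down, gripper open.
Joint ranges: [-2.72, 2.72], [-1.05, 1.87], [-1.09, 1.28], [-1.99, 2.15], [-1.42, 1.44], [-3.14, 3.14]. Speed limits (rad/s): [2.79, 2.79, 3.14, 3.14, 3.14, 3.14].

INTERFACE

Orientations are given as a unit quaternion [x, y, z, w].
In Python, from workcell import bot gives the robot as it stands.
- The arm moves only by the tool move_arm, never from a script. Its argument "deltas" is a list of rows, each a list of 7 numbers: the opening, from 0 (shut) to 1 (fully open), then the shift along the tool's x, y, z in mm, then the turn, a rotation vector about the tool's x, y, z in degrees. In form: [[gripper, tx, ty, tz, ax, ay, az], ...]. A call has 1 to 10 rows; each row shifts and turns the commanded pose from where the row before left it, along the tool's axes as they then stand; what a row does not reach is not made up. A row lasts 1/12 s, in which the tool goes at most 41.7 mm and 7.16 degrees, less where a joint would pass 70% of its speed; a pose out of reach is approached as far as the arm can. A call is refused whole if a number of a shift passes 41.7 or a number of a turn 7.16, either way. A call with a gripper value outside its range is refused whole. The fingers move at their own pace and stop on an object; the grip force is fixed at half the most. Time passes only in rows, so rows that do not move let the fingers close. It gives the time, the measured TCP pose, the force, the opening and the grip force at its end, in the units of the state.
- bot.get_obs(): the state, without advancing time (a new reading comes with each control period).
- bot.camera(name): name is "scene" or "top" or "wrist"; returns the picture (384x512x3 uint8, blue, green, red); there is no depth.
- bot.calibration(name): a dict with "K" (3x3 intrinsics, pixels), "position" and "orientation" of the camera in the world. Camera axes: x right, y down, z forward; pixel columns grow to the right and rows downward; lengths in m; the calibration is good to about 2 mm. A picture is of the moment at which its call begins: read the wrist's pose just before it. calibration takes no time and is no camera call; for the wrist camera it gives the pose at the moment of the call.
- bot.job_done(): hands the job in; it is judged then, once.
Trained networks look in the newest picture that a camera, given by its name, has taken for a name from the list of things; names that differ only in an ending like _2 or _b are one class to them, and where a whole thing is asked for, a point or a joint stands for the part that bears it (a point fixed in the world has none). Each returns a list of dicts, best first, with "conf" (0 to 1); they miss things now and then, are a little off and sometimes report something else, mostly with a low value. They report only what shows in the picture. A call takes as long as a camera call. They do not tell look-alikes from the thing itself.
- bot.outline_of(query, camera): "pixels" (384x512 bool, what is visible of it) and "rect" ([left, top, width, height] in pixels, round what is visible of it).
The state is a dict: "clock": time; "joint_pos": joint angles; "joint_vel": joint speeds; "tau": joint torques, N m; "eef_pos": TCP position; "tool_rot": TCP orientation; "ft_force": force on the tool from outside, world axes, zero at the start; "ft_torque": the same for the moment, N m; "grip_width": finger opening in m; "grasp_force": force on a finger pad.
Only numpy, scipy, OpenCV 4.12 (cv2) and the standard library are available. Lean on these libraries where they do the work, as an engineer would, in place of code of your own. Each camera call takes 0.05 s, during which the arm holds its last target. There are 200 camera calls.

## Working session

There is one attempt and no reset: what is moved stays moved. The work goes in short steps, Python scripts to look and compute and a tool call to move; the robot and the scene stay as the last step left them, time stands still between calls to the robot, and variables do not carry over. Pictures are saved under pics/ and viewed, at most 10 in all, crops included, and the job is handed in when it is done.

Besides the shell and the picture viewer there is one more tool, called after "Request:" as name([rows], argument=value, ...), one row to a line, values as JSON. move_arm: Moves the arm, as the interface text tells. Its arguments: {"type":"object","properties":{"deltas":{"type":"array","items":{"type":"array","items":{"type":"number"}}}},"required":["deltas"]}

```bash
mkdir -p pics; ls; python3 - <<'E'
from workcell import bot
import cv2,numpy as np
a=bot.camera("scene");b=bot.camera("top")
cv2.imwrite("pics/s.png",a);cv2.imwrite("pics/t.png",b)
for c in("scene","top"):
    k=bot.calibration(c);print(c,np.round(k["K"],1).tolist(),np.round(k["position"],4),np.round(k["orientation"],4))
    for q in("bridge","station","guard_handle","vise","peg_box","loupe","pin_vise","oil_jar"):
        print(q,[(round(d["conf"],2),d["rect"]) for d in bot.outline_of(q,c)])
o=bot.get_obs();print(o)
E
```

```text
pics
scene [[426.1, 0.0, 253.7], [0.0, 426.1, 191.4], [0.0, 0.0, 1.0]] [ 1.3475 -0.4216  0.8606] [ 0.7881  0.4523 -0.2079 -0.362 ]
bridge [(0.57, [289.8, 186.0, 23.2, 15.6]), (0.56, [340.1, 144.0, 10.8, 21.4]), (0.49, [293.5, 146.2, 20.9, 22.7])]
station [(0.75, [199.6, 168.7, 95.1, 90.5])]
guard_handle [(0.95, [202.6, 170.6, 85.7, 50.4])]
vise [(0.63, [89.9, 266.1, 69.4, 61.5]), (0.57, [198.3, 168.8, 93.0, 72.0])]
peg_box [(0.78, [121.3, 210.0, 30.0, 34.4])]
loupe [(0.76, [331.7, 170.4, 21.5, 20.3])]
pin_vise [(0.53, [161.2, 247.4, 15.7, 26.6]), (0.41, [199.3, 165.5, 92.4, 76.5])]
oil_jar [(0.53, [327.8, 200.3, 20.9, 24.1])]
top [[372.9, 0.0, 252.8], [0.0, 372.9, 197.1], [0.0, 0.0, 1.0]] [0.3554 0.0248 1.0621] [ 0.7198 -0.6851  0.0745 -0.083 ]
bridge [(0.84, [90.7, 157.2, 32.4, 30.7]), (0.72, [89.8, 215.2, 34.1, 30.0]), (0.66, [149.5, 231.0, 12.3, 36.2]), (0.66, [191.0, 194.2, 32.6, 12.5])]
station [(0.8, [231.3, 161.4, 81.5, 83.5])]
guard_handle [(0.57, [229.5, 164.8, 83.5, 79.4])]
vise [(0.78, [381.8, 146.7, 48.4, 46.4])]
peg_box [(0.95, [351.4, 234.2, 31.1, 33.0]), (0.73, [230.2, 162.9, 83.9, 79.8])]
loupe [(0.67, [134.8, 179.7, 26.0, 26.6])]
pin_vise []
oil_jar []
{'clock': 0.9, 'joint_pos': array([-1.15799242e+00,  2.40568107e-01,  5.01620344e-03,  1.33521329e+00,
       -1.59742570e-05,  1.57079488e+00]), 'joint_vel': array([ 1.53348702e-03,  8.92360971e-04, -1.01959767e-04, -1.50761114e-03,
        6.13115361e-05,  3.56539169e-04]), 'tau': array([-1.21299345e-03, -3.72190332e+01,  2.52695954e+01,  8.88431423e-04,
       -2.32207803e-04,  8.99368302e-06]), 'eef_pos': array([ 0.20058614, -0.45800356,  0.23932861]), 'tool_rot': array([ 9.78774483e-01,  2.04940263e-01, -4.62741681e-06,  1.68729824e-05]), 'ft_force': array([ 0.33888496,  0.0888257 , -0.33247078]), 'ft_torque': array([-0.01185968,  0.03152085,  0.01894838]), 'grasp_force': 0.0, 'grip_width': 0.08534818991850354}
```

```bash
python3 - <<'E'
import cv2
b=cv2.imread("pics/t.png");cv2.imwrite("pics/t2.png",cv2.resize(b[120:290,70:440],(800,368),interpolation=cv2.INTER_CUBIC))
a=cv2.imread("pics/s.png");cv2.imwrite("pics/s2.png",cv2.resize(a[120:340,80:380],(800,587),interpolation=cv2.INTER_CUBIC))
E
```

```text
(no output)
```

View pics/t2.png

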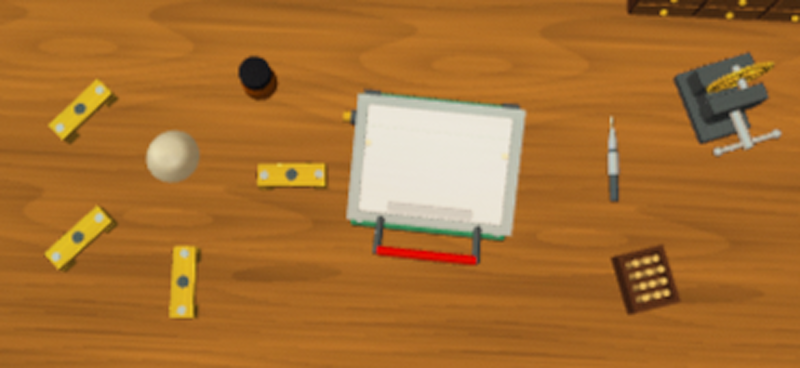

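View pics/s2.png

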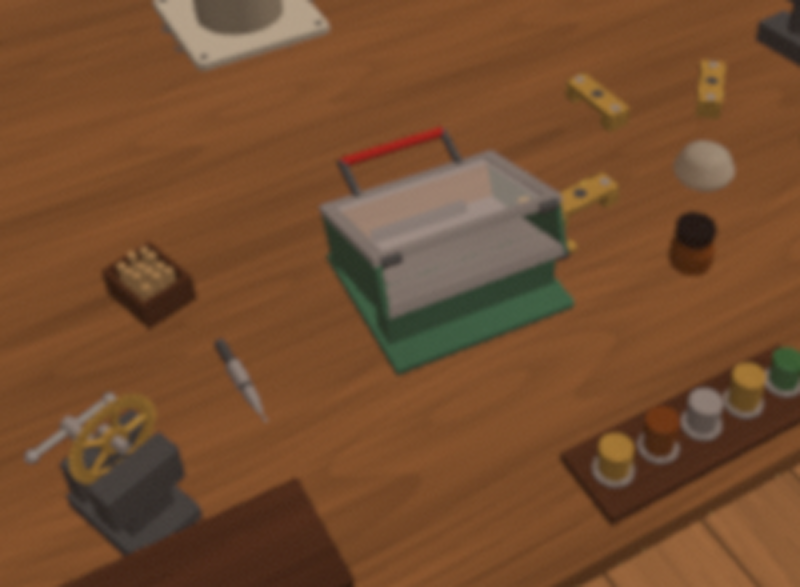

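The top view shows four lookalike bridges, at original pixels A(107,170), B(107,230), C(155,250) and D(205,201). The robot is at the bottom, so C looks nearest. The guard's red bar runs about (244,236)–(290,241). I'll compute the distances and the station pose.

```bash
cat > g.py <<'E'
import numpy as np,cv2
from scipy.spatial.transform import Rotation as R
def cam(bot,n):
    k=bot.calibration(n);return np.array(k["K"]),np.array(k["position"]),R.from_quat(k["orientation"]).as_matrix()
def proj(c,p):
    q=(np.atleast_2d(p)-c[1])@c[2];q=q@c[0].T;return q[:,:2]/q[:,2:]
def back(c,uv,z):
    d=c[2]@np.linalg.solve(c[0],[uv[0],uv[1],1]);return c[1]+d*(z-c[1][2])/d[2]
S=.32;RR=R.from_euler('y',-S).as_matrix()
def rest2st(p): return np.array([-.06,0,.032])+RR@np.array(p)
def handle(g,y=0): 
    x,z=-.185,.030
    return rest2st([.135+x*np.cos(g)+z*np.sin(g),y,.049-x*np.sin(g)+z*np.cos(g)])
def st2w(s,p): return np.array([s[0],s[1],0])+R.from_euler('z',s[2]).as_matrix()@np.array(p)
def blobends(m):
    n,l,st,ce=cv2.connectedComponentsWithStats(m.astype(np.uint8));i=1+np.argmax(st[1:,4])
    (c,wh,a)=cv2.minAreaRect(np.argwhere(l==i)[:,::-1].astype(np.float32));b=cv2.boxPoints((c,wh,a))
    e=sorted([(b[0]+b[1])/2,(b[1]+b[2])/2,(b[2]+b[3])/2,(b[3]+b[0])/2],key=lambda q:-np.hypot(*(q-c)))[:2]
    return np.array(c),np.array(sorted(e,key=lambda q:q[0])),wh
def red(im): 
    b,g,r=[im[:,:,i].astype(int) for i in range(3)];return (r>130)&(g<70)&(b<70)
E
python3 - <<'E'
from workcell import bot
from g import *
from scipy.optimize import least_squares
t=cv2.imread("pics/t.png");s=cv2.imread("pics/s.png");T=cam(bot,"top");C=cam(bot,"scene")
_,rt,w1=blobends(red(t));_,rs,w2=blobends(red(s));print(rt,w1,rs,w2)
# image left: +y in top ; -y in scene
def res(p):
    st,g=p[:3],p[3]
    H=[st2w(st,handle(g,y)) for y in(.06,-.06)]
    B=[st2w(st,(.0925,-.102,0)),st2w(st,(.0925,.102,.006))]
    return np.r_[(proj(T,H)-rt).ravel(),(proj(C,H[::-1])-rs).ravel(),.5*(proj(C,B)-[[229.3,259.1],[294.5,233.2]]).ravel()]
r=least_squares(res,[.45,0,0,.1],loss='soft_l1');print("station",r.x,np.round(res(r.x),1))
np.save("st.npy",r.x)
hsv=cv2.cvtColor(t,cv2.COLOR_BGR2HSV);y=cv2.inRange(hsv,(22,150,140),(34,255,255))
n,l,stt,ce=cv2.connectedComponentsWithStats(cv2.morphologyEx(y,cv2.MORPH_CLOSE,np.ones((5,5))))
for i in range(1,n):
    if stt[i,4]>120:
        c,e,wh=blobends(l==i);P=back(T,c,.026);a,b=back(T,e[0],.026),back(T,e[1],.026)
        print(c,wh,P,"dist",np.hypot(*P[:2]),"len",np.linalg.norm(a-b),"yaw",np.arctan2(*(b-a)[1::-1]))
cr=np.hstack([cv2.resize(t[225:275,130:180],(400,400),interpolation=2),cv2.resize(s[130:180,280:330],(400,400),interpolation=2)]);cv2.imwrite("pics/c.png",cr)
E
```

```text
[[243.86569 235.24222]
 [290.0823  240.23862]] (46.48590087890625, 4.917294979095459) [[208.15125 179.48401]
 [245.27582 167.88257]] (3.5196452140808105, 38.89506149291992)
station [ 0.60118623 -0.00605892 -0.05225404  0.01470115] [-0.2  0.2 -0.4 -0.2 -0.6  0.1 -0.1 -0.1 -0.4  0.8  0.5 -0.1]
[106.5 170. ] (9.192387580871582, 30.405588150024414) [0.65038147 0.47190854 0.026     ] dist 0.803550695206958 len 0.08642412661094918 yaw -0.669265541380711
[500.25 185.75] (15.55634880065918, 12.020814895629883) [ 0.65793634 -0.66092079  0.026     ] dist 0.9325752094168902 len 0.041946956352371466 yaw -2.4067680949128887
[484.00006104 203.        ] (24.149534225463867, 21.466251373291016) [ 0.60506557 -0.61038793  0.026     ] dist 0.8594636460018769 len 0.0661576242249511 yaw -2.754579476306881
[204.5 200.5] (9.0, 31.0) [0.57381099 0.18018643 0.026     ] dist 0.6014367805984737 len 0.08829603666543764 yaw -1.5221398980809875
[105.72924805 229.37387085] (10.08036994934082, 33.45741653442383) [0.47777941 0.45028306 0.026     ] dist 0.6565272266054822 len 0.090041863479904 yaw -0.7488682348085505
[502.5 228.5] (19.0, 17.0) [ 0.53464001 -0.65532822  0.026     ] dist 0.8457511552602842 len 0.05379011908792096 yaw 3.0449476041303885
[154.14253235 250.00679016] (11.130245208740234, 32.43943405151367) [0.42732015 0.30834426 0.026     ] dist 0.5269522713290857 len 0.08902014165156082 yaw 0.06080914631868141
```

View pics/c.png

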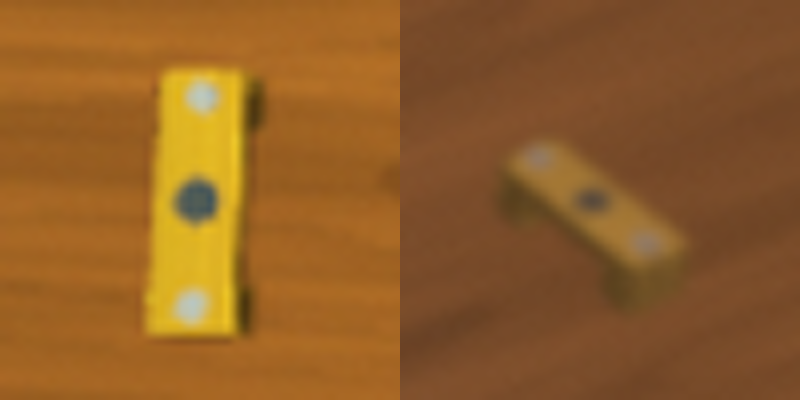

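Candidates in the top view, with distance from the base:
- A (107,170): 0.80 m
- B (106,229): 0.66 m
- C (154,250): 0.527 m
- D (205,200): 0.60 m

I'm taking C. The crop shows it standing on its feet and right way up. The station fit is within 0.8 px, with the guard nearly closed. First move is to the handle.

```bash
cat >> g.py <<'E'
def down(q,tilt=0): # tool down, tool x at yaw q, then turned about tool x by tilt
    Z=np.array([[np.cos(q),np.sin(q),0],[np.sin(q),-np.cos(q),0],[0,0,-1]]).T
    return Z@R.from_euler('x',tilt).as_matrix()
def plan(bot,way,grip,start=None):
    """way: list of (pos,Rot,nrows)"""
    o=bot.get_obs();p,A=(o["eef_pos"],R.from_quat(o["tool_rot"]).as_matrix()) if start is None else start
    p=np.array(p);out=[]
    for tp,tr,n in way:
        tp=np.array(tp)
        for k in range(n,0,-1):
            d=A.T@(tp-p)/k*1e3;w=np.degrees(R.from_matrix(A.T@tr).as_rotvec())/k
            d=np.round(d,1);w=np.round(w,2)
            out.append([grip]+(d+0).tolist()+(w+0).tolist())
            p=p+A@d/1e3;A=A@R.from_rotvec(np.radians(w)).as_matrix()
    for i in range(0,len(out),10):print("[" + ",".join(str(r).replace(" ","").replace("-0.0,","0,") for r in out[i:i+10])+"]\n")
    return p,A
E
python3 - <<'E'
from workcell import bot
from g import *
s=np.load("st.npy");h=st2w(s,handle(s[3]));print(h)
plan(bot,[(h+[-.01,0,.12],down(1.519),20)],.45)
E
```

```text
[0.46863799 0.00087357 0.09398477]
[[0.45,21.0,-15.8,1.3,0.0,0.0,-3.17],[0.45,21.9,-14.7,1.3,0.0,0.0,-3.17],[0.45,22.6,-13.4,1.3,0.0,0.0,-3.17],[0.45,23.4,-12.1,1.3,0.0,0.0,-3.17],[0.45,24.0,-10.8,1.3,0.0,0.0,-3.17],[0.45,24.5,-9.5,1.3,0.0,0.0,-3.17],[0.45,25.0,-8.1,1.3,0.0,0.0,-3.17],[0.45,25.5,-6.7,1.2,0.0,0.0,-3.17],[0.45,25.8,-5.3,1.3,0.0,0.0,-3.17],[0.45,26.0,-3.9,1.2,0.0,0.0,-3.17]]

[[0.45,26.2,-2.4,1.3,0.0,0.0,-3.17],[0.45,26.3,-1.0,1.2,0.0,0.0,-3.17],[0.45,26.3,0.5,1.3,0.0,0.0,-3.17],[0.45,26.3,1.9,1.2,0.0,0.0,-3.17],[0.45,26.1,3.4,1.3,0.0,0.0,-3.17],[0.45,25.9,4.8,1.2,0.0,0.0,-3.17],[0.45,25.6,6.2,1.3,0.0,0.0,-3.17],[0.45,25.2,7.6,1.2,0.0,0.0,-3.16],[0.45,24.7,9.0,1.3,0.0,0.0,-3.17],[0.45,24.3,10.4,1.2,0.0,0.0,-3.16]]
```

Request:
move_arm([
  [0.45, 21, -16, 1.3, 0, 0, -3.17],
  [0.45, 22, -15, 1.3, 0, 0, -3.17],
  [0.45, 22.6, -13.4, 1.3, 0, 0, -3.17],
  [0.45, 23.4, -12, 1.3, 0, 0, -3.17],
  [0.45, 24, -11, 1.3, 0, 0, -3.17],
  [0.45, 24.5, -9.5, 1.3, 0, 0, -3.17],
  [0.45, 25, -8, 1.3, 0, 0, -3.17],
  [0.45, 25.5, -6.7, 1.2, 0, 0, -3.17],
  [0.45, 25.8, -5.3, 1.3, 0, 0, -3.17],
  [0.45, 26, -4, 1.2, 0, 0, -3.17],
])

```text
clock: 1.73
eef_pos: [0.3299, -0.227, 0.2267]
tool_rot: [0.885, 0.466, 0.0, 0.0]
ft_force: [0.1, -0.5, 0.6]
grip_width: 0.0387
grasp_force: 0.0
```

Request:
move_arm([
  [0.45, 26.2, -2.4, 1.3, 0, 0, -3.17],
  [0.45, 26.3, -1, 1.2, 0, 0, -3.17],
  [0.45, 26.3, 0.5, 1.3, 0, 0, -3.17],
  [0.45, 26.3, 2, 1.2, 0, 0, -3.17],
  [0.45, 26, 3.4, 1.3, 0, 0, -3.17],
  [0.45, 26, 4.8, 1.2, 0, 0, -3.17],
  [0.45, 25.6, 6.2, 1.3, 0, 0, -3.17],
  [0.45, 25, 7.6, 1.2, 0, 0, -3.17],
  [0.45, 25, 9, 1.3, 0, 0, -3.17],
  [0.45, 24, 10.4, 1.2, 0, 0, -3.17],
])

```text
clock: 2.57
eef_pos: [0.459, 0.0026, 0.2141]
tool_rot: [0.724, 0.69, 0.0, 0.0]
ft_force: [-0.6, -0.0, 1.0]
grip_width: 0.0387
grasp_force: 0.0
```

```bash
python3 - <<'E'
from workcell import bot
from g import *
s=np.load("st.npy");h=st2w(s,handle(s[3]))
W=cam(bot,"wrist");im=bot.camera("wrist");cv2.imwrite("pics/w1.png",im)
c,e,wh=blobends(red(im));print(c,e,wh,proj(W,[h,st2w(s,handle(s[3],.06)),st2w(s,handle(s[3],-.06))]))
for u in (c,*e):print(back(W,u,h[2]),end=" ")
o=bot.get_obs();print(o["eef_pos"],o["tool_rot"],o["grip_width"],o["clock"])
for dz in(.0,):
  plan(bot,[(h+[0,0,.06],down(1.519),3),(h+[0,0,-.011],down(1.519),5)],.45)
E
```

```text
[273.03747559 187.96432495] [[271.47476 252.03595]
 [274.6002  123.8927 ]] (11.143026351928711, 128.18138122558594) [[270.41576958 191.15892327]
 [271.57137918 123.17323668]
 [269.41212902 250.20411682]]
[0.47110604 0.00378195 0.09398477] [ 0.46742814 -0.0611342   0.09398477] [0.47429568 0.06007995 0.09398477] [0.46132967 0.00589146 0.2138207 ] [ 7.22200279e-01  6.91680967e-01  2.02271805e-03 -3.25293714e-04] 0.0385065980152545 2.6167
[[0.45,-1.6,2.5,19.9,0.04,-0.06,0.16],[0.45,-1.6,2.5,20.0,0.05,-0.07,0.17],[0.45,-1.6,2.4,19.9,0.04,-0.06,0.16],[0.45,0.0,0.0,14.2,0.0,0.0,0.0],[0.45,0.0,0.0,14.2,0.0,0.0,0.0],[0.45,0.0,0.0,14.2,0.0,0.0,0.0],[0.45,0.0,0.0,14.2,0.0,0.0,0.0],[0.45,0.0,0.0,14.2,0.0,0.0,0.0]]
```

View pics/w1.png

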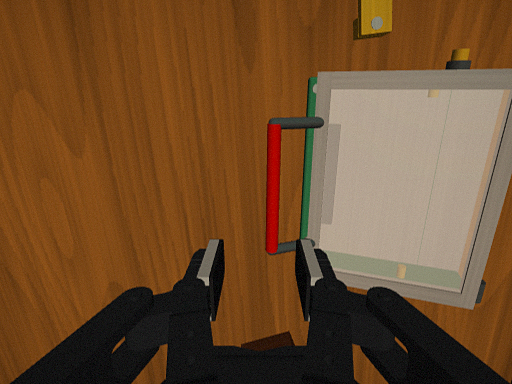

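The wrist view shows the red bar from (271,252) to (275,124), within 3 mm of the fit, and lying between the finger lines. Going down to grip it.

Request:
move_arm([
  [0.45, -1.6, 3, 20, 0, 0, 0.16],
  [0.45, -1.6, 3, 20, 0, 0, 0.16],
  [0.45, -1.6, 3, 20, 0, 0, 0.16],
  [0.45, 0, 0, 20, 0, 0, 0],
  [0.45, 0, 0, 20, 0, 0, 0],
  [0.45, 0, 0, 16, 0, 0, 0],
  [0.45, 0, 0, 15, 0, 0, 0],
  [0.45, 0, 0, 0, 0, 0, 0],
])

```text
clock: 3.28
eef_pos: [0.4647, -0.0042, 0.0803]
tool_rot: [0.728, 0.686, -0.002, -0.002]
ft_force: [-0.6, 0.4, 0.5]
grip_width: 0.0381
grasp_force: 0.0
```

Request:
move_arm([
  [0, 0, 0, 0, 0, 0, 0],
  [0, 0, 0, 0, 0, 0, 0],
  [0, 0, 0, 0, 0, 0, 0],
  [0, 0, 0, 0, 0, 0, 0],
])

```text
clock: 3.62
eef_pos: [0.4704, -0.0043, 0.0848]
tool_rot: [0.728, 0.686, 0.002, 0.003]
ft_force: [5.4, -1.7, -1.3]
grip_width: 0.0098
grasp_force: 58.4
```

```bash
python3 - <<'E'
from workcell import bot
from g import *
s=np.load("st.npy");o=bot.get_obs();p0=o["eef_pos"];print(p0,o["grip_width"],o["grasp_force"],o["ft_force"])
A0=R.from_quat(o["tool_rot"]).as_matrix()
# grasp point offset: keep the measured bar offset
g0=s[3];bar0=p0-.011*A0[:,2];off=bar0-st2w(s,handle(g0));print("off",off)
way=[]
N=26
for k in range(1,N+1):
    g=g0+(1.93-g0)*k/N;tilt=-np.radians(40)*k/N
    A=down(1.519,tilt);p=st2w(s,handle(g))+off+.011*A[:,2];way.append((p,A,1))
print(way[-1][0]);plan(bot,way,0)
E
```

```text
[ 0.47042077 -0.00427304  0.08482114] 0.009818687316265942 58.436270356178284 [ 5.4043237  -1.65220832 -1.29244217]
off [ 0.00170744 -0.00514104  0.00183611]
[ 0.69979285 -0.01626471  0.29807069]
[[0,0.0,-1.2,-13.7,-1.15,0.01,-0.47],[0,0.0,0.2,-13.8,-1.53,0.0,0.0],[0,0.0,1.6,-13.8,-1.54,0.0,0.01],[0,0.0,3.0,-13.5,-1.54,0.0,0.0],[0,0.0,4.3,-13.2,-1.54,0.0,0.0],[0,0.0,5.6,-12.8,-1.54,0.0,0.0],[0,0.0,6.8,-12.1,-1.54,0.0,0.0],[0,0.0,8.1,-11.5,-1.53,0.0,0.0],[0,0.0,9.1,-10.6,-1.54,0.0,0.0],[0,0.0,10.2,-9.6,-1.54,0.0,0.0]]

[[0,0.0,11.1,-8.6,-1.54,0.0,0.0],[0,0.0,11.9,-7.5,-1.54,0.0,0.0],[0,0.0,12.6,-6.3,-1.54,0.0,0.0],[0,0.0,13.1,-5.0,-1.54,0.0,0.0],[0,0.0,13.6,-3.7,-1.53,0.0,0.0],[0,-0.1,13.9,-2.4,-1.54,0.0,0.0],[0,0.0,14.1,-0.9,-1.54,0.0,0.0],[0,0.0,14.1,0.4,-1.54,0.0,0.0],[0,0.0,13.9,1.8,-1.54,0.0,0.0],[0,0.0,13.8,3.1,-1.54,0.0,0.0]]

[[0,0.0,13.3,4.5,-1.53,0.01,0.0],[0,0.0,12.8,5.8,-1.54,0.0,0.0],[0,0.0,12.2,7.0,-1.54,0.0,0.0],[0,0.0,11.5,8.2,-1.54,0.0,0.0],[0,0.0,10.5,9.2,-1.54,0.0,0.0],[0,0.0,9.6,10.2,-1.54,0.0,0.0]]
```

Request:
move_arm([
  [0, 0, -1, -13.7, -1.15, 0, 0],
  [0, 0, 0.2, -13.8, -1.53, 0, 0],
  [0, 0, 1.6, -13.8, -1.54, 0, 0],
  [0, 0, 3, -13.5, -1.54, 0, 0],
  [0, 0, 4.3, -13.2, -1.54, 0, 0],
  [0, 0, 5.6, -12.8, -1.54, 0, 0],
  [0, 0, 6.8, -12, -1.54, 0, 0],
  [0, 0, 8, -11.5, -1.54, 0, 0],
  [0, 0, 9, -10.6, -1.54, 0, 0],
  [0, 0, 10, -9.6, -1.54, 0, 0],
])

```text
clock: 4.45
eef_pos: [0.4951, -0.0057, 0.213]
tool_rot: [0.722, 0.68, 0.086, 0.091]
ft_force: [-14.7, 2.0, 1.5]
grip_width: 0.0097
grasp_force: 58.5
```

Request:
move_arm([
  [0, 0, 11, -8.6, -1.54, 0, 0],
  [0, 0, 12, -7.5, -1.54, 0, 0],
  [0, 0, 12.6, -6.3, -1.54, 0, 0],
  [0, 0, 13, -5, -1.54, 0, 0],
  [0, 0, 13.6, -3.7, -1.54, 0, 0],
  [0, 0, 14, -2.4, -1.54, 0, 0],
  [0, 0, 14, -0.9, -1.54, 0, 0],
  [0, 0, 14, 0.4, -1.54, 0, 0],
  [0, 0, 14, 1.8, -1.54, 0, 0],
  [0, 0, 13.8, 3, -1.54, 0, 0],
])

```text
clock: 5.28
eef_pos: [0.6146, -0.0124, 0.2962]
tool_rot: [0.702, 0.661, 0.182, 0.192]
ft_force: [-3.6, 1.2, -1.8]
grip_width: 0.0097
grasp_force: 65.2
```

Request:
move_arm([
  [0, 0, 13.3, 4.5, -1.54, 0, 0],
  [0, 0, 12.8, 5.8, -1.54, 0, 0],
  [0, 0, 12.2, 7, -1.54, 0, 0],
  [0, 0, 11.5, 8.2, -1.54, 0, 0],
  [0, 0, 10.5, 9.2, -1.54, 0, 0],
  [0, 0, 9.6, 10.2, -1.54, 0, 0],
  [0, 0, 0, 0, 0, 0, 0],
  [0, 0, 0, 0, 0, 0, 0],
])

```text
clock: 5.95
eef_pos: [0.6984, -0.0171, 0.2961]
tool_rot: [0.684, 0.645, 0.234, 0.247]
ft_force: [1.9, 1.7, -1.3]
grip_width: 0.0095
grasp_force: 71.8
```

```bash
cat > ga.py <<'E'
from workcell import bot
from g import *
s=np.load("st.npy");o=bot.get_obs();A=R.from_quat(o["tool_rot"]).as_matrix();b=o["eef_pos"]-.011*A[:,2]
h=np.linalg.inv(R.from_euler('z',s[2]).as_matrix())@(b-[s[0],s[1],0]);H=rest2st([.135,0,.049]);d=h-H;d0=handle(0)-H
g=(np.arctan2(d[2],-d[0])-np.arctan2(d0[2],-d0[0]));print("guard",g,"radius",np.hypot(d[0],d[2]),o["eef_pos"],o["ft_force"],o["clock"])
E
python3 ga.py
```

```text
guard 1.9333917148764221 radius 0.18740637289105244 [ 0.69836054 -0.01706493  0.29606749] [ 1.91864113  1.74376819 -1.34921528] 5.95
```

Request:
move_arm([
  [0, 0, 2.5, 2.7, 0, 0, 0],
  [0, 0, 0, 0, 0, 0, 0],
  [0.45, 0, 0, 0, 0, 0, 0],
  [0.45, 0, 0, 0, 0, 0, 0],
  [0.45, 0, 0, 0, 0, 0, 0],
  [0.45, 0, 0, -15, 0, 0, 0],
  [0.45, 0, 0, -25, 0, 0, 0],
  [0.45, 0, 0, -25, 0, 0, 0],
  [0.45, 0, 0, -25, 0, 0, 0],
])

```text
clock: 6.7
eef_pos: [0.6429, -0.0153, 0.3636]
tool_rot: [0.685, 0.645, 0.232, 0.247]
ft_force: [0.6, 0.4, -0.3]
grip_width: 0.0381
grasp_force: 0.0
```

```bash
python3 - <<'E'
from workcell import bot
from g import *
T=cam(bot,"top");s=np.load("st.npy")
_,e,_=blobends(red(bot.camera("top")))
print("seen",e.round(1).tolist(),[(g,proj(T,[st2w(s,handle(g,y)) for y in(.06,-.06)]).round(1).tolist()) for g in(1.9,1.95)])
plan(bot,[([.427,.308,.16],down(0.005),22)],.75)
E
```

```text
seen [[251.8000030517578, 121.9000015258789], [278.0, 124.0999984741211]] [(1.9, [[251.4, 124.5], [306.5, 129.6]]), (1.95, [[251.9, 121.0], [306.7, 126.0]])]
[[0.75,14.1,-14.3,0.4,1.46,-1.36,3.75],[0.75,13.1,-15.2,0.5,1.46,-1.36,3.75],[0.75,12.1,-16.0,0.6,1.46,-1.36,3.75],[0.75,11.0,-16.7,0.7,1.46,-1.36,3.75],[0.75,9.9,-17.4,0.9,1.46,-1.36,3.75],[0.75,8.8,-18.0,1.2,1.46,-1.36,3.75],[0.75,7.7,-18.5,1.4,1.46,-1.37,3.74],[0.75,6.5,-18.9,1.7,1.46,-1.36,3.75],[0.75,5.3,-19.3,2.1,1.46,-1.36,3.74],[0.75,4.0,-19.5,2.5,1.46,-1.37,3.75]]

[[0.75,2.8,-19.7,2.9,1.46,-1.36,3.75],[0.75,1.6,-19.7,3.3,1.45,-1.36,3.74],[0.75,0.4,-19.7,3.8,1.45,-1.37,3.75],[0.75,-0.8,-19.6,4.3,1.46,-1.37,3.74],[0.75,-1.9,-19.4,4.8,1.46,-1.36,3.75],[0.75,-3.1,-19.1,5.4,1.45,-1.36,3.74],[0.75,-4.2,-18.7,6.0,1.45,-1.37,3.75],[0.75,-5.2,-18.3,6.5,1.46,-1.37,3.74],[0.75,-6.3,-17.7,7.1,1.46,-1.36,3.75],[0.75,-7.2,-17.1,7.8,1.45,-1.36,3.74]]

[[0.75,-8.1,-16.4,8.3,1.46,-1.37,3.75],[0.75,-9.0,-15.5,9.0,1.45,-1.36,3.74]]
```

The guard is up at about 1.94 rad: the bar's left end is at (252,122), against a predicted row of 121. Now to the bridge.

Request:
move_arm([
  [0.75, 14, -14.3, 0.4, 1.46, -1.36, 3.75],
  [0.75, 13, -15, 0.5, 1.46, -1.36, 3.75],
  [0.75, 12, -16, 0.6, 1.46, -1.36, 3.75],
  [0.75, 11, -16.7, 0.7, 1.46, -1.36, 3.75],
  [0.75, 10, -17.4, 0.9, 1.46, -1.36, 3.75],
  [0.75, 8.8, -18, 1.2, 1.46, -1.36, 3.75],
  [0.75, 7.7, -18.5, 1.4, 1.46, -1.36, 3.75],
  [0.75, 6.5, -19, 1.7, 1.46, -1.36, 3.75],
  [0.75, 5.3, -19.3, 2, 1.46, -1.36, 3.75],
  [0.75, 4, -19.5, 2.5, 1.46, -1.36, 3.75],
])

```text
clock: 7.58
eef_pos: [0.5448, 0.1324, 0.2688]
tool_rot: [0.903, 0.381, 0.135, 0.145]
ft_force: [-0.9, 0.5, 0.3]
grip_width: 0.0639
grasp_force: 0.0
```

Request:
move_arm([
  [0.75, 2.8, -19.7, 2.9, 1.46, -1.36, 3.75],
  [0.75, 1.6, -19.7, 3.3, 1.46, -1.36, 3.75],
  [0.75, 0.4, -19.7, 3.8, 1.46, -1.36, 3.75],
  [0.75, -0.8, -19.6, 4.3, 1.46, -1.36, 3.75],
  [0.75, -2, -19.4, 4.8, 1.46, -1.36, 3.75],
  [0.75, -3, -19, 5.4, 1.46, -1.36, 3.75],
  [0.75, -4.2, -18.7, 6, 1.46, -1.36, 3.75],
  [0.75, -5.2, -18.3, 6.5, 1.46, -1.36, 3.75],
  [0.75, -6.3, -17.7, 7, 1.46, -1.36, 3.75],
  [0.75, -7.2, -17, 7.8, 1.46, -1.36, 3.75],
])

```text
clock: 8.42
eef_pos: [0.4861, 0.1647, 0.1771]
tool_rot: [0.988, 0.154, 0.01, -0.018]
ft_force: [1.0, -0.3, 0.1]
grip_width: 0.0642
grasp_force: 0.0
```

Request:
move_arm([
  [0.75, -8, -16.4, 8.3, 1.46, -1.36, 3.75],
  [0.75, -9, -15.5, 9, 1.46, -1.36, 3.75],
  [0.75, 0, 0, 0, 0, 0, 0],
  [0.75, 0, 0, 0, 0, 0, 0],
])

```text
clock: 8.75
eef_pos: [0.471, 0.1503, 0.1612]
tool_rot: [0.991, 0.119, -0.022, -0.055]
ft_force: [-0.2, -0.2, 0.1]
grip_width: 0.0639
grasp_force: 0.0
```

```bash
python3 - <<'E'
from workcell import bot
from g import *
W=cam(bot,"wrist");im=bot.camera("wrist");o=bot.get_obs();cv2.imwrite("pics/w2.png",im)
print(o["eef_pos"],o["tool_rot"],proj(W,[.427,.308,.026]))
hsv=cv2.cvtColor(im,cv2.COLOR_BGR2HSV);y=cv2.morphologyEx(cv2.inRange(hsv,(22,140,120),(36,255,255)),cv2.MORPH_CLOSE,np.ones((25,25)))
y[:,:2]=0
c,e,wh=blobends(y>0);a,b=[back(W,u,.026) for u in e];print(c,wh,back(W,c,.026),np.linalg.norm(a-b),np.arctan2(*(a-b)[1::-1]))
E
```

```text
[0.47143209 0.15105615 0.16186589] [ 0.99100735  0.11998054 -0.0216055  -0.05515706] [[113.74956483 180.29654745]]
[273.115448    53.20487213] (110.01676940917969, 38.860145568847656) [0.57622668 0.18014632 0.026     ] 0.09030212246074258 1.6347056516215681
```

View pics/w2.png

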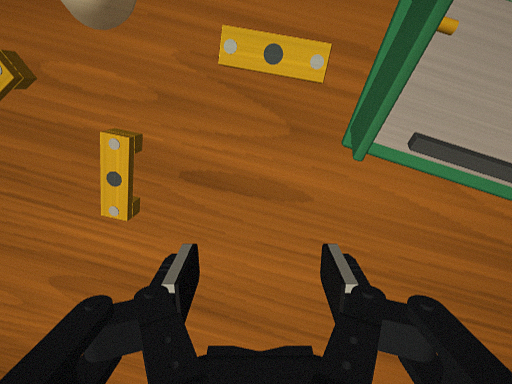

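The wrist view shows the target bridge's hole at (113,179), against a predicted (113.7,180.3), so its position is confirmed. D is at (273,54) and I'm leaving it alone. The turn fell short because the joint speed was limited, so I'm planning the rest.

```bash
python3 - <<'E'
from workcell import bot
from g import *
W=cam(bot,"wrist");a,b,h=[back(W,u,.026) for u in((114,144),(114,211),(113.5,179))]
q=np.arctan2(*(a-b)[1::-1]);print(a,b,h,q)
plan(bot,[([h[0],h[1],.12],down(q),12)],.75)
E
```

```text
[0.46470158 0.31121732 0.026     ] [0.39253029 0.30674581 0.026     ] [0.42841275 0.30949951 0.026     ] 0.06187793743648153
[[0.75,-0.2,-13.2,5.0,-0.53,0.19,0.85],[0.75,-0.4,-13.2,4.9,-0.53,0.19,0.85],[0.75,-0.6,-13.3,4.8,-0.53,0.19,0.85],[0.75,-0.8,-13.3,4.7,-0.54,0.19,0.86],[0.75,-1.1,-13.3,4.5,-0.53,0.19,0.85],[0.75,-1.3,-13.4,4.4,-0.54,0.19,0.86],[0.75,-1.5,-13.4,4.3,-0.53,0.19,0.85],[0.75,-1.7,-13.4,4.2,-0.54,0.19,0.86],[0.75,-1.9,-13.4,4.0,-0.53,0.19,0.85],[0.75,-2.1,-13.4,3.9,-0.54,0.19,0.86]]

[[0.75,-2.4,-13.4,3.8,-0.53,0.19,0.85],[0.75,-2.5,-13.3,3.6,-0.54,0.19,0.86]]
```

Request:
move_arm([
  [0.75, -0.2, -13.2, 5, -0.53, 0.19, 0.86],
  [0.75, -0.4, -13.2, 5, -0.53, 0.19, 0.86],
  [0.75, -0.6, -13.3, 4.8, -0.53, 0.19, 0.86],
  [0.75, -0.8, -13.3, 4.7, -0.54, 0.19, 0.86],
  [0.75, -1, -13.3, 4.5, -0.53, 0.19, 0.86],
  [0.75, -1.3, -13.4, 4.4, -0.54, 0.19, 0.86],
  [0.75, -1.5, -13.4, 4.3, -0.53, 0.19, 0.86],
  [0.75, -1.7, -13.4, 4.2, -0.54, 0.19, 0.86],
  [0.75, -2, -13.4, 4, -0.53, 0.19, 0.86],
  [0.75, -2, -13.4, 4, -0.54, 0.19, 0.86],
])

```text
clock: 9.63
eef_pos: [0.4556, 0.1601, 0.133]
tool_rot: [0.989, 0.131, -0.016, -0.06]
ft_force: [-0.3, -0.2, 0.7]
grip_width: 0.0639
grasp_force: 0.0
```

Request:
move_arm([
  [0.75, -2.4, -13.4, 3.8, -0.53, 0.19, 0.86],
  [0.75, -2.5, -13.3, 3.6, -0.54, 0.19, 0.86],
  [0.75, 0, 0, 0, 0, 0, 0],
])

```text
clock: 9.88
eef_pos: [0.4494, 0.1606, 0.1288]
tool_rot: [0.989, 0.133, -0.015, -0.06]
ft_force: [-0.1, 0.6, -0.1]
grip_width: 0.0644
grasp_force: 0.0
```

```bash
python3 - <<'E'
from workcell import bot
from g import *
o=bot.get_obs();print(o["eef_pos"],o["tool_rot"])
plan(bot,[([.428,.309,.06],down(.062),4),([.428,.309,.012],down(.062),4)],.75)
E
```

```text
[0.44944071 0.1606298  0.12880652] [ 0.98918766  0.13281266 -0.01525948 -0.06029699]
[[0.75,4.9,-34.8,21.6,-1.74,0.38,2.93],[0.75,2.9,-35.6,20.5,-1.75,0.39,2.93],[0.75,1.0,-36.4,19.5,-1.74,0.38,2.93],[0.75,-1.0,-36.9,18.3,-1.75,0.39,2.94],[0.75,0.0,0.0,12.0,0.0,0.0,0.0],[0.75,0.0,0.0,12.0,0.0,0.0,0.0],[0.75,0.0,0.0,12.0,0.0,0.0,0.0],[0.75,0.0,0.0,12.0,0.0,0.0,0.0]]
```

```bash
python3 - <<'E'
from workcell import bot
o=bot.get_obs();print(o["joint_pos"].round(3),o["joint_vel"].round(3),o["tau"].round(1))
E
```

```text
[ 0.267  0.287 -0.242  1.057  0.124  3.141] [-0.003  0.001  0.019  0.007 -0.001  0.   ] [  0.  -36.8  22.7  -0.1   0.4  -0. ]
```

Joint 6 hit its limit, so I'll turn the other way, since a half-turn gives an equivalent grasp.

```bash
python3 - <<'E'
from workcell import bot
from g import *
o=bot.get_obs();p=o["eef_pos"]
st=plan(bot,[([.44,.18,.14],down(.267),3),([.428,.309,.11],down(3.2036),27)],.75)
E
```

```text
[[0.75,-1.4,-7.5,-2.8,-2.36,0.27,0.0],[0.75,-1.4,-7.3,-3.1,-2.36,0.27,0.0],[0.75,-1.3,-7.2,-3.5,-2.37,0.27,0.0],[0.75,0.8,-4.7,1.1,0.0,0.0,-6.23],[0.75,1.3,-4.6,1.1,0.0,0.0,-6.23],[0.75,1.8,-4.4,1.1,0.0,0.0,-6.23],[0.75,2.3,-4.2,1.1,0.0,0.0,-6.23],[0.75,2.8,-3.9,1.1,0.0,0.0,-6.23],[0.75,3.2,-3.6,1.1,0.0,0.0,-6.23],[0.75,3.5,-3.3,1.1,0.0,0.0,-6.23]]

[[0.75,3.9,-2.8,1.1,0.0,0.0,-6.23],[0.75,4.2,-2.4,1.1,0.0,0.0,-6.23],[0.75,4.4,-2.0,1.1,0.0,0.0,-6.23],[0.75,4.6,-1.5,1.1,0.0,0.0,-6.23],[0.75,4.7,-1.0,1.1,0.0,0.0,-6.23],[0.75,4.8,-0.4,1.1,0.0,0.0,-6.23],[0.75,4.8,0.1,1.1,0.0,0.0,-6.23],[0.75,4.8,0.6,1.1,0.0,0.0,-6.23],[0.75,4.7,1.1,1.1,0.0,0.0,-6.23],[0.75,4.5,1.6,1.1,0.0,0.0,-6.23]]

[[0.75,4.3,2.1,1.1,0.0,0.0,-6.23],[0.75,4.1,2.5,1.1,0.0,0.0,-6.24],[0.75,3.7,3.0,1.1,0.0,0.0,-6.23],[0.75,3.4,3.4,1.1,0.0,0.0,-6.24],[0.75,3.0,3.7,1.2,0.0,0.0,-6.23],[0.75,2.6,4.0,1.1,0.0,0.0,-6.24],[0.75,2.2,4.3,1.2,0.0,0.0,-6.23],[0.75,1.7,4.5,1.1,0.0,0.0,-6.24],[0.75,1.2,4.6,1.2,0.0,0.0,-6.23],[0.75,0.6,4.8,1.1,-0.01,0.0,-6.24]]
```

Request:
move_arm([
  [0.75, 0, 0, -3, -2.36, 0.27, -5],
  [0.75, 0, -6, -3, -2.36, 0.1, -5],
  [0.75, 0, -6, -3, -2.36, 0, -5],
  [0.75, 2, -5, 1, 0, 0, -6.2],
  [0.75, 2.5, -5, 1, 0, 0, -6.2],
  [0.75, 3, -5, 1, 0, 0, -6.2],
  [0.75, 3, -5, 1, 0, 0, -6.2],
  [0.75, 3.5, -4.5, 1, 0, 0, -6.2],
  [0.75, 4, -4, 1, 0, 0, -6.2],
  [0.75, 4.5, -3, 1, 0, 0, -6.2],
])

```text
clock: 10.72
eef_pos: [0.437, 0.2097, 0.1322]
tool_rot: [0.799, 0.602, 0.005, 0.001]
ft_force: [0.4, -0.4, 0.1]
grip_width: 0.0638
grasp_force: 0.0
```

```bash
python3 - <<'E'
from workcell import bot
from g import *
o=bot.get_obs();print(o["joint_pos"].round(2))
plan(bot,[([.428,.309,.10],down(3.2036),20)],.75)
E
```

```text
[ 0.45  0.28 -0.24  1.05  0.    2.3 ]
[[0.75,4.6,-1.8,1.6,0.03,0.01,-5.48],[0.75,4.8,-1.4,1.6,0.03,0.01,-5.48],[0.75,4.9,-0.9,1.6,0.03,0.01,-5.48],[0.75,5.0,-0.4,1.6,0.03,0.01,-5.48],[0.75,5.0,0.0,1.6,0.03,0.01,-5.48],[0.75,4.9,0.5,1.6,0.03,0.01,-5.48],[0.75,4.9,1.0,1.6,0.03,0.01,-5.48],[0.75,4.8,1.5,1.6,0.04,0.01,-5.48],[0.75,4.6,1.9,1.7,0.03,0.01,-5.48],[0.75,4.4,2.3,1.6,0.04,0.01,-5.48]]

[[0.75,4.1,2.7,1.7,0.04,0.01,-5.48],[0.75,3.9,3.1,1.6,0.03,0.01,-5.48],[0.75,3.5,3.5,1.6,0.04,0.01,-5.48],[0.75,3.2,3.8,1.7,0.04,0.0,-5.48],[0.75,2.8,4.1,1.6,0.03,0.01,-5.48],[0.75,2.4,4.4,1.7,0.04,0.0,-5.48],[0.75,2.0,4.6,1.6,0.03,0.01,-5.48],[0.75,1.5,4.7,1.6,0.04,0.0,-5.47],[0.75,1.1,4.9,1.7,0.03,0.01,-5.48],[0.75,0.6,4.9,1.6,0.04,0.0,-5.47]]
```

Request:
move_arm([
  [0.75, 4.6, -1.8, 1.6, 0, 0, -5.48],
  [0.75, 4.8, -1.4, 1.6, 0, 0, -5.48],
  [0.75, 5, -0.9, 1.6, 0, 0, -5.48],
  [0.75, 5, -0.4, 1.6, 0, 0, -5.48],
  [0.75, 5, 0, 1.6, 0, 0, -5.48],
  [0.75, 5, 0.5, 1.6, 0, 0, -5.48],
  [0.75, 5, 1, 1.6, 0, 0, -5.48],
  [0.75, 4.8, 1.5, 1.6, 0, 0, -5.48],
  [0.75, 4.6, 1.9, 1.6, 0, 0, -5.48],
  [0.75, 4.4, 2.3, 1.6, 0, 0, -5.48],
])

```text
clock: 11.55
eef_pos: [0.4329, 0.2597, 0.1163]
tool_rot: [0.433, 0.902, 0.004, 0.003]
ft_force: [0.5, -0.1, 0.2]
grip_width: 0.064
grasp_force: 0.0
```

Request:
move_arm([
  [0.75, 4, 2.7, 1.6, 0, 0, -5.48],
  [0.75, 4, 3, 1.6, 0, 0, -5.48],
  [0.75, 3.5, 3.5, 1.6, 0, 0, -5.48],
  [0.75, 3.2, 3.8, 1.6, 0, 0, -5.48],
  [0.75, 2.8, 4, 1.6, 0, 0, -5.48],
  [0.75, 2.4, 4.4, 1.6, 0, 0, -5.48],
  [0.75, 2, 4.6, 1.6, 0, 0, -5.48],
  [0.75, 1.5, 4.7, 1.6, 0, 0, -5.48],
  [0.75, 1, 5, 1.6, 0, 0, -5.48],
  [0.75, 0.6, 5, 1.6, 0, 0, -5.48],
])

```text
clock: 12.38
eef_pos: [0.4288, 0.3093, 0.1004]
tool_rot: [-0.031, 1.0, 0.002, 0.005]
ft_force: [0.2, 0.2, 0.2]
grip_width: 0.0638
grasp_force: 0.0
```

Request:
move_arm([
  [0.75, 0, 0, 0, 0, 0, 0],
])

```text
clock: 12.47
eef_pos: [0.4287, 0.3097, 0.1002]
tool_rot: [-0.03, 1.0, 0.002, 0.004]
ft_force: [0.2, 0.1, 0.5]
grip_width: 0.0641
grasp_force: 0.0
```

```bash
python3 - <<'E'
from workcell import bot
from g import *
o=bot.get_obs();print(o["joint_pos"].round(2),o["eef_pos"])
plan(bot,[([.428,.309,.06],down(3.2036),3),([.428,.309,.012],down(3.2036),4)],.75)
E
```

```text
[ 0.63  0.39 -0.16  1.01 -0.    0.57] [0.42869269 0.3097193  0.10023088]
[[0.75,0.4,-0.3,13.4,0.08,0.17,-0.05],[0.75,0.3,-0.3,13.4,0.08,0.17,-0.06],[0.75,0.3,-0.2,13.4,0.08,0.17,-0.05],[0.75,0.0,0.0,12.0,0.0,0.0,0.0],[0.75,0.0,0.0,12.0,0.0,0.0,0.0],[0.75,0.0,0.0,12.0,0.0,0.0,0.0],[0.75,0.0,0.0,12.0,0.0,0.0,0.0]]
```

Request:
move_arm([
  [0.75, 0.3, 0, 13.4, 0, 0, 0],
  [0.75, 0.3, 0, 13.4, 0, 0, 0],
  [0.75, 0, 0, 13.4, 0, 0, 0],
  [0.75, 0, 0, 15, 0, 0, 0],
  [0.75, 0, 0, 15, 0, 0, 0],
  [0.75, 0, 0, 12, 0, 0, 0],
  [0.75, 0, 0, 6, 0, 0, 0],
  [0.75, 0, 0, 0, 0, 0, 0],
])

```text
clock: 13.13
eef_pos: [0.428, 0.3085, 0.0109]
tool_rot: [-0.028, 1.0, 0.001, 0.003]
ft_force: [0.2, 0.8, 1.0]
grip_width: 0.064
grasp_force: 0.0
```

Request:
move_arm([
  [0, 0, 0, 0, 0, 0, 0],
  [0, 0, 0, 0, 0, 0, 0],
  [0, 0, 0, 0, 0, 0, 0],
  [0, 0, 0, 0, 0, 0, 0],
  [0, 0, 0, -15, 0, 0, 0],
  [0, 0, 0, -25, 0, 0, 0],
  [0, 0, 0, -35, 0, 0, 0],
  [0, 0, 0, -40, 0, 0, 0],
  [0, 0, 0, -40, 0, 0, 0],
])

```text
clock: 13.88
eef_pos: [0.4263, 0.3079, 0.1678]
tool_rot: [-0.028, 1.0, 0.001, 0.003]
ft_force: [0.7, 0.4, -4.2]
grip_width: 0.0289
grasp_force: 60.2
```

Bridge gripped: width 29 mm, lifted weight about 4 N. Now carrying it to above the rest.

```bash
cat >> g.py <<'E'
def restpose(s,x,y,z):
    A=R.from_euler('z',s[2]).as_matrix()@RR@np.diag([-1.,1,-1]);return st2w(s,rest2st([x,y,z])),A
E
python3 - <<'E'
from workcell import bot
from g import *
s=np.load("st.npy")
p,A=restpose(s,.055,0,.15);p2,_=restpose(s,.055,0,.06);print(p,p2)
o=bot.get_obs();p0=o["eef_pos"];A0=R.from_quat(o["tool_rot"]).as_matrix()
plan(bot,[(p+[0,0,.02],A,20),(p2,A,8)],0)
E
```

```text
[ 0.54628423 -0.00318746  0.19168647] [ 0.57455658 -0.00466615  0.10625529]
[[0,-5.1,-15.9,-2.2,0.06,-0.9,0.31],[0,-5.2,-15.8,-2.1,0.06,-0.9,0.31],[0,-5.4,-15.8,-2.0,0.06,-0.9,0.31],[0,-5.5,-15.8,-1.9,0.06,-0.9,0.31],[0,-5.6,-15.8,-1.8,0.06,-0.9,0.31],[0,-5.7,-15.7,-1.7,0.06,-0.9,0.31],[0,-5.8,-15.7,-1.6,0.06,-0.9,0.31],[0,-5.9,-15.7,-1.5,0.06,-0.9,0.31],[0,-6.0,-15.6,-1.4,0.06,-0.9,0.31],[0,-6.1,-15.6,-1.2,0.06,-0.9,0.31]]

[[0,-6.2,-15.6,-1.1,0.06,-0.9,0.31],[0,-6.4,-15.5,-1.0,0.05,-0.9,0.31],[0,-6.4,-15.5,-0.9,0.06,-0.9,0.31],[0,-6.5,-15.5,-0.8,0.05,-0.89,0.31],[0,-6.7,-15.4,-0.7,0.06,-0.9,0.3],[0,-6.7,-15.4,-0.6,0.05,-0.89,0.31],[0,-6.8,-15.4,-0.4,0.06,-0.9,0.3],[0,-6.9,-15.3,-0.3,0.05,-0.89,0.31],[0,-7.0,-15.3,-0.2,0.06,-0.9,0.3],[0,-7.1,-15.3,0.0,0.05,-0.89,0.31]]

[[0,0.8,0.0,13.6,0.0,0.0,0.0],[0,0.8,0.0,13.6,0.0,0.0,0.0],[0,0.8,0.0,13.6,0.0,0.0,0.0],[0,0.8,0.0,13.6,0.0,0.0,0.0],[0,0.8,0.0,13.6,0.0,0.0,0.0],[0,0.7,0.0,13.6,0.0,0.0,0.0],[0,0.8,0.0,13.7,0.0,0.0,0.0],[0,0.7,0.0,13.6,0.0,0.0,0.0]]
```

Request:
move_arm([
  [0, -5.1, -16, -2.2, 0, -0.9, 0.31],
  [0, -5.2, -16, -2.1, 0, -0.9, 0.31],
  [0, -5.4, -15.8, -2, 0, -0.9, 0.31],
  [0, -5.5, -15.8, -1.9, 0, -0.9, 0.31],
  [0, -5.6, -15.8, -1.8, 0, -0.9, 0.31],
  [0, -5.7, -15.7, -1.7, 0, -0.9, 0.31],
  [0, -5.8, -15.7, -1.6, 0, -0.9, 0.31],
  [0, -6, -15.7, -1.5, 0, -0.9, 0.31],
  [0, -6, -15.6, -1.4, 0, -0.9, 0.31],
  [0, -6, -15.6, -1.2, 0, -0.9, 0.31],
])

```text
clock: 14.72
eef_pos: [0.4868, 0.1518, 0.1879]
tool_rot: [-0.001, 0.997, 0.004, 0.082]
ft_force: [-0.8, 0.1, -4.6]
grip_width: 0.0285
grasp_force: 60.2
```

Request:
move_arm([
  [0, -6.2, -15.6, -1.1, 0, -0.9, 0.31],
  [0, -6.4, -15.5, -1, 0, -0.9, 0.31],
  [0, -6.4, -15.5, -0.9, 0, -0.9, 0.31],
  [0, -6.5, -15.5, -0.8, 0, -0.9, 0.31],
  [0, -6.7, -15.4, -0.7, 0, -0.9, 0.3],
  [0, -6.7, -15.4, -0.6, 0, -0.9, 0.3],
  [0, -6.8, -15.4, -0.4, 0, -0.9, 0.3],
  [0, -7, -15.3, -0.3, 0, -0.9, 0.3],
  [0, -7, -15.3, -0.2, 0, -0.9, 0.3],
  [0, -7, -15.3, 0, 0, -0.9, 0.3],
])

```text
clock: 15.55
eef_pos: [0.5468, -0.0037, 0.207]
tool_rot: [0.026, 0.987, 0.007, 0.16]
ft_force: [-0.1, -0.1, -4.6]
grip_width: 0.0285
grasp_force: 60.2
```

```bash
python3 - <<'E'
from workcell import bot
from g import *
s=np.load("st.npy")
o=bot.get_obs();print(o["eef_pos"],o["joint_pos"].round(2),o["ft_force"])
W=cam(bot,"wrist");cv2.imwrite("pics/w3.png",bot.camera("wrist"))
L=[st2w(s,rest2st([x,y,.012])) for x,y in((0,.055),(0,-.055),(-.012,.055),(-.012,-.055))];print("ledge predicted",proj(W,L).round(0).tolist())
p2,A=restpose(s,.055,0,.04);p3,_=restpose(s,.055,0,.014)
plan(bot,[(p2,A,9),(p3,A,4)],0)
E
```

```text
[ 0.54675765 -0.00372742  0.20699976] [-0.01  0.12 -0.29  0.84  0.01  0.04] [-0.09705687 -0.11823698 -4.55139841]
ledge predicted [[314.0, 119.0], [198.0, 119.0], [315.0, 105.0], [197.0, 106.0]]
[[0,0.8,0.1,13.8,0.11,0.02,-0.04],[0,0.7,0.1,13.8,0.11,0.02,-0.04],[0,0.8,0.2,13.8,0.11,0.02,-0.04],[0,0.7,0.2,13.9,0.12,0.02,-0.04],[0,0.7,0.2,13.8,0.11,0.01,-0.04],[0,0.7,0.2,13.9,0.12,0.02,-0.03],[0,0.8,0.3,13.8,0.11,0.01,-0.04],[0,0.7,0.3,13.9,0.12,0.02,-0.03],[0,0.8,0.3,13.8,0.11,0.01,-0.04],[0,0.0,0.0,6.5,0.0,0.0,0.0]]

[[0,0.0,0.0,6.5,0.0,0.0,0.0],[0,0.0,0.0,6.5,0.0,0.0,0.0],[0,0.0,0.0,6.5,0.0,0.0,0.0]]
```

View pics/w3.png

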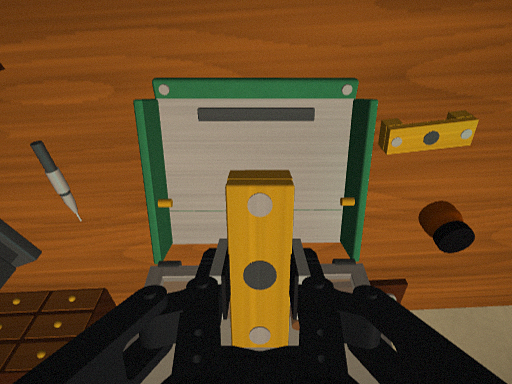

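The wrist view shows the ledge at columns 198–314, rows 108–121, against a prediction of 198–315 and 105–119. The bridge is straight and centred at column 260. Lowering it.

Request:
move_arm([
  [0, 0.8, 0.2, 13.8, 0.11, 0, 0],
  [0, 0.7, 0.2, 13.8, 0.11, 0, 0],
  [0, 0.8, 0.2, 13.8, 0.11, 0, 0],
  [0, 0.7, 0.2, 13.8, 0.11, 0, 0],
  [0, 0.7, 0.2, 13.8, 0.11, 0, 0],
  [0, 0.7, 0.2, 13.8, 0.11, 0, 0],
  [0, 0.8, 0.2, 13.8, 0.11, 0, 0],
  [0, 0.7, 0.3, 13.8, 0.11, 0, 0],
  [0, 0.8, 0.3, 13.8, 0.11, 0, 0],
  [0, 0, 0, 6.5, 0, 0, 0],
])

```text
clock: 16.43
eef_pos: [0.5809, -0.0008, 0.079]
tool_rot: [0.027, 0.987, -0.002, 0.158]
ft_force: [-0.5, 0.2, -4.0]
grip_width: 0.0287
grasp_force: 60.2
```

Request:
move_arm([
  [0, 0, 0, 6.5, 0, 0, 0],
  [0, 0, 0, 6, 0, 0, 0],
  [0, 0, 0, 4, 0, 0, 0],
  [0, 0, 0, 0, 0, 0, 0],
])

```text
clock: 16.77
eef_pos: [0.588, -0.0013, 0.0655]
tool_rot: [0.027, 0.987, -0.002, 0.16]
ft_force: [-0.5, -1.0, -3.4]
grip_width: 0.0285
grasp_force: 60.2
```

```bash
cat > rp.py <<'E'
from workcell import bot
from g import *
s=np.load("st.npy");o=bot.get_obs();_,A=restpose(s,0,0,0);B=A@np.diag([-1,1,-1])
print("rest",B.T@(o["eef_pos"]-st2w(s,rest2st([0,0,0]))),"F rest",B.T@o["ft_force"],o["grip_width"],o["clock"])
print("rot err deg",np.degrees(R.from_matrix(A.T@R.from_quat(o["tool_rot"]).as_matrix()).as_rotvec()))
E
python3 rp.py
```

```text
rest [0.05473573 0.00403761 0.01716771] F rest [-1.52830588 -1.0330174  -3.11213456] 0.02854508282417104 16.7667
rot err deg [-0.23861306 -0.06559956  0.18188341]
```

Request:
move_arm([
  [0, 0, -2, 1.5, 0, 0, 0],
  [0, 0, -2, 1.5, 0, 0, 0],
  [0, 0, 0, 1, 0, 0, 0],
  [0, 0, 0, 0, 0, 0, 0],
])

```text
clock: 17.1
eef_pos: [0.5893, -0.0056, 0.0624]
tool_rot: [0.027, 0.987, -0.002, 0.16]
ft_force: [0.8, -0.1, -4.6]
grip_width: 0.0287
grasp_force: 60.3
```

```bash
python3 rp.py
```

```text
rest [ 0.05521891 -0.00016148  0.01375979] F rest [-0.73146746 -0.07907893 -4.61309353] 0.028660881762551698 17.1
rot err deg [-0.23312651 -0.13261253  0.20034024]
```

Request:
move_arm([
  [0, 0, 0, 1, 0, 0, 0],
  [0, 0, 0, 1, 0, 0, 0],
  [0, 0, 0, 1, 0, 0, 0],
  [0, 0, 0, 0, 0, 0, 0],
])

```text
clock: 17.43
eef_pos: [0.5897, -0.0055, 0.0616]
tool_rot: [0.027, 0.987, -0.002, 0.161]
ft_force: [-11.5, 0.4, 12.9]
grip_width: 0.0285
grasp_force: 62.7
```

```bash
python3 rp.py
```

```text
rest [ 5.53072693e-02 -1.93337681e-05  1.28289273e-02] F rest [-6.89695417 -0.15419353 15.85185857] 0.028533324785973996 17.4333
rot err deg [-0.22485223 -0.16811896  0.18367088]
```

Contact with the slope. Now easing off and sliding it down to the ledge.

Request:
move_arm([
  [0, 0, 0, -1.5, 0, 0, 0],
  [0, 2, 0, 0, 0, 0, 0],
  [0, 2, 0, 0, 0, 0, 0],
  [0, 2, 0, 0, 0, 0, 0],
  [0, 1.5, 0, 0, 0, 0, 0],
  [0, 1, 0, 0, 0, 0, 0],
  [0, 0, 0, 0, 0, 0, 0],
])

```text
clock: 18.02
eef_pos: [0.5832, -0.0049, 0.0595]
tool_rot: [0.027, 0.986, -0.002, 0.162]
ft_force: [1.7, 0.6, 5.4]
grip_width: 0.0285
grasp_force: 61.3
```

```bash
python3 rp.py
```

```text
rest [0.04846595 0.00019963 0.01288812] F rest [3.31641529 0.64849146 4.57176086] 0.028473274679156654 18.0167
rot err deg [-0.24777352 -0.3238304   0.1794772 ]
```

Request:
move_arm([
  [0, 1, 0, 0, 0, 0, 0],
  [0, 1, 0, 0, 0, 0, 0],
  [0, 1, 0, 0, 0, 0, 0],
  [0, 0, 0, 0, 0, 0, 0],
])

```text
clock: 18.35
eef_pos: [0.5815, -0.0048, 0.0589]
tool_rot: [0.027, 0.986, -0.002, 0.163]
ft_force: [6.2, -0.5, 3.8]
grip_width: 0.0284
grasp_force: 61.0
```

```bash
python3 rp.py
```

```text
rest [0.04668821 0.00018274 0.01288467] F rest [ 7.04704532 -0.12852808  1.65279301] 0.028381220153987537 18.35
rot err deg [-0.24345597 -0.44506655  0.18272943]
```

Request:
move_arm([
  [0, 1, 0, 0, 0, 0, 0],
  [0, 1, 0, 0, 0, 0, 0],
  [0, 0, 0, 0, 0, 0, 0],
])

```text
clock: 18.6
eef_pos: [0.5814, -0.0048, 0.0591]
tool_rot: [0.027, 0.986, -0.002, 0.165]
ft_force: [9.2, 0.4, 2.3]
grip_width: 0.0288
grasp_force: 60.5
```

```bash
python3 rp.py
```

```text
rest [0.04667055 0.00017797 0.01305549] F rest [ 9.44854787  0.92898518 -0.7514089 ] 0.028775393854191776 18.6
rot err deg [-0.24338198 -0.64184818  0.19464319]
```

The bridge is firm against the ledge. Releasing and backing out along the normal.

Request:
move_arm([
  [0, -1, 0, 1, 0, 0, 0],
  [0, 0, 0, 0, 0, 0, 0],
  [0.6, 0, 0, 0, 0, 0, 0],
  [0.6, 0, 0, 0, 0, 0, 0],
  [0.6, 0, 0, 0, 0, 0, 0],
  [0.6, 0, 0, -10, 0, 0, 0],
  [0.6, 0, 0, -25, 0, 0, 0],
  [0.6, 0, 0, -30, 0, 0, 0],
  [0.6, 0, 0, -30, 0, 0, 0],
  [0.6, 0, 0, -30, 0, 0, 0],
])

```text
clock: 19.43
eef_pos: [0.5368, -0.0032, 0.1751]
tool_rot: [0.027, 0.987, -0.002, 0.159]
ft_force: [0.7, 0.0, 0.1]
grip_width: 0.0512
grasp_force: 0.0
```

```bash
python3 - <<'E'
from workcell import bot
from g import *
s=np.load("st.npy");W=cam(bot,"wrist");im=bot.camera("wrist");cv2.imwrite("pics/w4.png",im)
print("pred bridge top corners",proj(W,[st2w(s,rest2st([x,y,.026])) for x in(0,.09) for y in(.015,-.015)]).round(0).tolist(),"ledge",proj(W,[st2w(s,rest2st([0,y,.012])) for y in(.055,-.055)]).round(0).tolist())
o=bot.get_obs();print(o["eef_pos"],o["joint_pos"].round(2),o["clock"])
# towards the raised handle: back off first, then turn yaw to 1.519 with tilt -40
A=down(1.519,-np.radians(40));h=st2w(s,handle(1.945))+[.002,-.005,.002];print("bar",h)
plan(bot,[(h-.10*A[:,2],A,24)],.45)
E
```

```text
pred bridge top corners [[277.0, 147.0], [241.0, 147.0], [276.0, 244.0], [243.0, 244.0]] ledge [[322.0, 144.0], [197.0, 144.0]]
[ 0.53909361 -0.0030916   0.18174794] [ 0.    0.12 -0.36  0.76 -0.01  0.05] 19.4833
bar [ 0.69577141 -0.01590128  0.30608201]
[[0.45,-6.4,-0.1,-6.7,-0.68,-0.7,3.69],[0.45,-6.4,0.3,-6.6,-0.68,-0.7,3.69],[0.45,-6.5,0.8,-6.5,-0.68,-0.7,3.69],[0.45,-6.5,1.3,-6.4,-0.68,-0.7,3.69],[0.45,-6.5,1.8,-6.3,-0.68,-0.7,3.69],[0.45,-6.4,2.3,-6.2,-0.68,-0.7,3.69],[0.45,-6.3,2.8,-6.1,-0.68,-0.7,3.69],[0.45,-6.2,3.3,-6.0,-0.68,-0.7,3.69],[0.45,-6.0,3.7,-5.9,-0.68,-0.7,3.7],[0.45,-5.9,4.2,-5.8,-0.68,-0.7,3.69]]

[[0.45,-5.6,4.6,-5.6,-0.69,-0.7,3.7],[0.45,-5.4,5.1,-5.5,-0.68,-0.7,3.69],[0.45,-5.1,5.5,-5.4,-0.68,-0.69,3.7],[0.45,-4.8,5.9,-5.3,-0.69,-0.69,3.69],[0.45,-4.5,6.2,-5.1,-0.69,-0.7,3.7],[0.45,-4.1,6.6,-5.0,-0.68,-0.7,3.69],[0.45,-3.8,6.9,-4.9,-0.68,-0.69,3.7],[0.45,-3.4,7.1,-4.7,-0.69,-0.7,3.69],[0.45,-3.0,7.4,-4.6,-0.68,-0.69,3.7],[0.45,-2.5,7.7,-4.5,-0.69,-0.7,3.69]]

[[0.45,-2.1,7.8,-4.4,-0.68,-0.69,3.7],[0.45,-1.6,8.0,-4.2,-0.69,-0.7,3.69],[0.45,-1.2,8.2,-4.1,-0.68,-0.69,3.7],[0.45,-0.7,8.3,-4.1,-0.69,-0.7,3.69]]
```

View pics/w4.png

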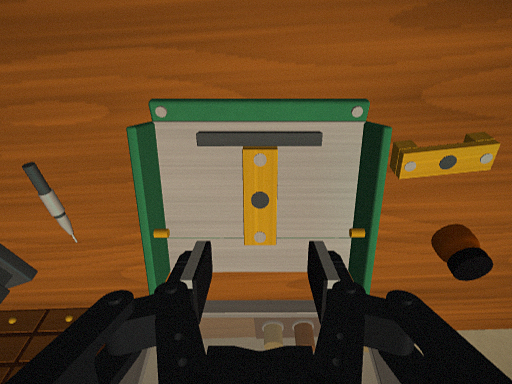

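The wrist view shows the bridge at columns 243–278, rows 148–245, against the ledge (rows 131–146), centred and right way up. Now to the raised handle.

Request:
move_arm([
  [0.45, -6.4, 0, -8, -0.68, -0.7, 3.69],
  [0.45, -6.4, 0.3, -8, -0.68, -0.7, 3.69],
  [0.45, -6.5, 0.8, -7, -0.68, -0.7, 3.69],
  [0.45, -6.5, 1.3, -6.4, -0.68, -0.7, 3.69],
  [0.45, -6.5, 1.8, -6.3, -0.68, -0.7, 3.69],
  [0.45, -6.4, 2.3, -6.2, -0.68, -0.7, 3.69],
  [0.45, -6.3, 2.8, -6, -0.68, -0.7, 3.69],
  [0.45, -6.2, 3.3, -6, -0.68, -0.7, 3.69],
  [0.45, -6, 3.7, -5.9, -0.68, -0.7, 3.7],
  [0.45, -6, 4.2, -5.8, -0.68, -0.7, 3.69],
])

```text
clock: 20.32
eef_pos: [0.576, -0.0073, 0.2607]
tool_rot: [0.33, 0.914, 0.105, 0.212]
ft_force: [0.3, -0.2, -0.3]
grip_width: 0.0382
grasp_force: 0.0
```

Request:
move_arm([
  [0.45, -5.6, 4.6, -5.6, -0.69, -0.7, 3.7],
  [0.45, -5.4, 5, -5.5, -0.68, -0.7, 3.7],
  [0.45, -5, 5.5, -5.4, -0.68, -0.7, 3.7],
  [0.45, -4.8, 6, -5.3, -0.69, -0.7, 3.7],
  [0.45, -4.5, 6.2, -5, -0.69, -0.7, 3.7],
  [0.45, -4, 6.6, -5, -0.68, -0.7, 3.7],
  [0.45, -3.8, 7, -5, -0.68, -0.7, 3.7],
  [0.45, -3.4, 7, -4.7, -0.69, -0.7, 3.7],
  [0.45, -3, 7.4, -4.6, -0.68, -0.7, 3.7],
  [0.45, -2.5, 7.7, -4.5, -0.69, -0.7, 3.7],
])

```text
clock: 21.15
eef_pos: [0.615, -0.0109, 0.3439]
tool_rot: [0.595, 0.74, 0.2, 0.241]
ft_force: [-0.5, -0.1, 0.9]
grip_width: 0.0381
grasp_force: 0.0
```

Request:
move_arm([
  [0.45, -2, 8, -4.4, -0.68, -0.7, 3.7],
  [0.45, -1.6, 8, -4.2, -0.69, -0.7, 3.7],
  [0.45, -1.2, 8, -4, -0.68, -0.7, 3.7],
  [0.45, -0.7, 8, -4, -0.69, -0.7, 3.7],
  [0.45, 0, 0, 0, 0, 0, 0],
])

```text
clock: 21.57
eef_pos: [0.6315, -0.0121, 0.3788]
tool_rot: [0.683, 0.647, 0.234, 0.247]
ft_force: [-0.4, 0.2, 1.3]
grip_width: 0.0387
grasp_force: 0.0
```

```bash
python3 - <<'E'
from workcell import bot
from g import *
s=np.load("st.npy");W=cam(bot,"wrist");im=bot.camera("wrist");cv2.imwrite("pics/w5.png",im)
c,e,wh=blobends(red(im));o=bot.get_obs()
print(o["eef_pos"],o["joint_pos"].round(2),o["clock"],c,e,wh)
for g in(1.88,1.91,1.94):print(g,proj(W,[st2w(s,handle(g,y)) for y in(.06,0,-.06)]).round(1).tolist())
A=down(1.519,-np.radians(40));h=st2w(s,handle(1.94))+[.002,-.003,.002]
plan(bot,[(h-.05*A[:,2],A,5),(h+.011*A[:,2],A,5)],.45)
E
```

```text
[ 0.63100175 -0.01207199  0.37770939] [-0.   -0.02 -0.17  0.73 -0.03  1.61] 21.6167 [262.5 191. ] [[262.5 120. ]
 [262.5 262. ]] (142.0, 11.0)
1.88 [[248.6, 119.2], [249.6, 196.9], [250.4, 263.0]]
1.91 [[253.8, 118.7], [254.3, 195.1], [254.8, 260.4]]
1.94 [[258.6, 118.3], [258.7, 193.5], [258.9, 257.8]]
[[0.45,0.3,0.7,9.1,-0.07,0.01,0.01],[0.45,0.3,0.6,9.2,-0.08,0.01,0.01],[0.45,0.3,0.6,9.2,-0.07,0.01,0.01],[0.45,0.3,0.6,9.1,-0.08,0.01,0.01],[0.45,0.4,0.7,9.2,-0.07,0.01,0.0],[0.45,0.0,0.0,12.2,0.0,0.0,0.0],[0.45,0.0,0.0,12.2,0.0,0.0,0.0],[0.45,0.0,0.0,12.2,0.0,0.0,0.0],[0.45,0.0,0.0,12.2,0.0,0.0,0.0],[0.45,0.0,0.0,12.2,0.0,0.0,0.0]]
```

View pics/w5.png

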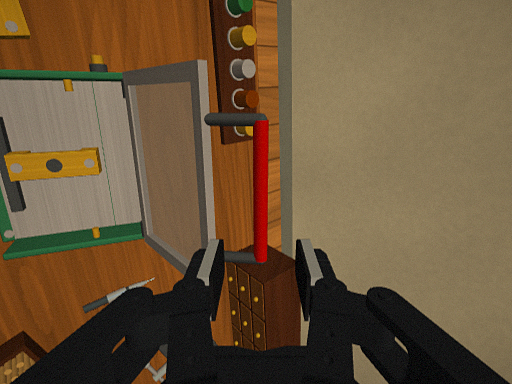

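The bar is at column 262, rows 120–262, between the fingers. The bridge is still against the ledge at left. Going in to grip.

Request:
move_arm([
  [0.45, 0.3, 0.8, 10, 0, 0, 0],
  [0.45, 0.3, 0.8, 10, 0, 0, 0],
  [0.45, 0.3, 0.8, 10, 0, 0, 0],
  [0.45, 0.3, 0.8, 10, 0, 0, 0],
  [0.45, 0, 0.8, 12, 0, 0, 0],
  [0.45, 0, 0, 15, 0, 0, 0],
  [0.45, 0, 0, 15, 0, 0, 0],
  [0.45, 0, 0, 14, 0, 0, 0],
  [0.45, 0, 0, 11, 0, 0, 0],
  [0.45, 0, 0, 0, 0, 0, 0],
])

```text
clock: 22.45
eef_pos: [0.7025, -0.0151, 0.2932]
tool_rot: [0.683, 0.648, 0.231, 0.244]
ft_force: [-0.4, 0.2, -0.4]
grip_width: 0.0384
grasp_force: 0.0
```

Request:
move_arm([
  [0, 0, 0, 0, 0, 0, 0],
  [0, 0, 0, 0, 0, 0, 0],
  [0, 0, 0, 0, 0, 0, 0],
  [0, 0, 0, 0, 0, 0, 0],
])

```text
clock: 22.78
eef_pos: [0.7014, -0.015, 0.2963]
tool_rot: [0.683, 0.648, 0.232, 0.245]
ft_force: [-0.4, -0.1, -5.2]
grip_width: 0.0101
grasp_force: 58.4
```

```bash
python3 ga.py; python3 - <<'E'
from workcell import bot
from g import *
s=np.load("st.npy");o=bot.get_obs();A0=R.from_quat(o["tool_rot"]).as_matrix()
g0=1.94;off=np.array([.002,0,.002])
off[1]=(o["eef_pos"]-.011*A0[:,2]-st2w(s,handle(g0)))[1]
N=34;way=[]
for k in range(1,N+1):
    u=k/N;u=u*u*(3-2*u)*.3+u*.7
    g=g0+(.0-g0)*u;A=down(1.519,-np.radians(40)*(1-u))
    way.append((st2w(s,handle(g))+off+.011*A[:,2],A,1))
plan(bot,way,0)
E
```

```text
guard 1.9483502040329053 radius 0.18827093256834043 [ 0.70135645 -0.01499226  0.29628764] [-0.38909766 -0.05677917 -5.2311318 ] 22.7833
[[0,0.0,-3.7,-6.8,0.31,0.09,-0.05],[0,0.0,-5.8,-6.1,0.91,0.0,0.0],[0,0.0,-6.5,-6.2,0.97,0.0,0.0],[0,0.0,-7.2,-5.9,1.02,0.0,0.0],[0,0.1,-8.1,-5.8,1.06,0.0,0.0],[0,0.0,-8.7,-5.4,1.11,0.0,0.0],[0,0.0,-9.5,-4.9,1.16,0.0,0.0],[0,0.0,-10.1,-4.3,1.18,0.0,0.0],[0,0.0,-10.7,-3.7,1.22,0.0,0.0],[0,0.0,-11.2,-2.8,1.25,0.0,0.0]]

[[0,0.0,-11.7,-2.0,1.28,0.0,0.0],[0,0.0,-12.0,-0.9,1.3,0.0,0.0],[0,0.0,-12.2,0.0,1.31,0.0,0.0],[0,0.0,-12.3,1.0,1.33,0.0,0.0],[0,0.0,-12.3,2.2,1.34,0.0,0.0],[0,0.0,-12.0,3.2,1.35,0.0,0.0],[0,0.0,-11.8,4.3,1.35,0.0,0.0],[0,0.0,-11.4,5.2,1.36,0.0,0.0],[0,0.0,-10.8,6.3,1.35,0.0,0.0],[0,0.0,-10.2,7.1,1.34,0.0,0.0]]

[[0,0.0,-9.4,7.8,1.33,0.0,0.0],[0,0.0,-8.6,8.6,1.31,0.0,0.0],[0,0.0,-7.7,9.1,1.3,0.0,0.0],[0,0.0,-6.8,9.5,1.28,0.0,0.0],[0,0.0,-5.9,9.9,1.25,0.0,0.0],[0,0.0,-4.9,10.1,1.22,0.0,0.0],[0,0.0,-4.0,10.1,1.18,0.0,0.0],[0,0.0,-3.2,10.0,1.15,0.0,0.0],[0,0.0,-2.2,9.9,1.11,0.0,0.0],[0,0.0,-1.5,9.6,1.07,0.0,0.0]]

[[0,0.0,-0.8,9.2,1.02,0.0,0.0],[0,0.0,-0.2,8.8,0.97,0.0,0.0],[0,0.0,0.4,8.3,0.91,0.0,0.0],[0,0.0,0.8,7.7,0.85,0.0,0.0]]
```

Request:
move_arm([
  [0, 0, -3.7, -6.5, 0.31, 0, 0],
  [0, 0, -5.8, -6, 0.91, 0, 0],
  [0, 0, -6.5, -6.2, 0.97, 0, 0],
  [0, 0, -7.2, -6, 1.02, 0, 0],
  [0, 0, -8, -5.8, 1.06, 0, 0],
  [0, 0, -8.7, -5.4, 1.11, 0, 0],
  [0, 0, -9.5, -5, 1.16, 0, 0],
  [0, 0, -10, -4.3, 1.18, 0, 0],
  [0, 0, -10.7, -3.7, 1.22, 0, 0],
  [0, 0, -11.2, -2.8, 1.25, 0, 0],
])

```text
clock: 23.62
eef_pos: [0.6065, -0.0097, 0.2949]
tool_rot: [0.701, 0.665, 0.176, 0.186]
ft_force: [4.2, -0.0, -2.2]
grip_width: 0.0098
grasp_force: 58.3
```

Request:
move_arm([
  [0, 0, -11.7, -2, 1.28, 0, 0],
  [0, 0, -12, -1, 1.3, 0, 0],
  [0, 0, -12.2, 0, 1.31, 0, 0],
  [0, 0, -12.3, 1, 1.33, 0, 0],
  [0, 0, -12.3, 2.2, 1.34, 0, 0],
  [0, 0, -12, 3.2, 1.35, 0, 0],
  [0, 0, -11.8, 4.3, 1.35, 0, 0],
  [0, 0, -11.4, 5.2, 1.36, 0, 0],
  [0, 0, -10.8, 6.3, 1.35, 0, 0],
  [0, 0, -10.2, 7, 1.34, 0, 0],
])

```text
clock: 24.45
eef_pos: [0.5078, -0.0042, 0.224]
tool_rot: [0.718, 0.681, 0.098, 0.103]
ft_force: [2.8, 0.8, 1.4]
grip_width: 0.0099
grasp_force: 65.5
```

```bash
python3 ga.py; python3 - <<'E'
from workcell import bot
from g import *
s=np.load("st.npy");o=bot.get_obs();A0=R.from_quat(o["tool_rot"]).as_matrix();print(A0[:,2])
E
```

```text
guard 0.8097074549612511 radius 0.18750308677047883 [ 0.50776542 -0.00424281  0.2239675 ] [2.80926364 0.81168727 1.39479157] 24.45
[ 0.28086604 -0.01446853 -0.95963792]
```

Request:
move_arm([
  [0, 0, -9.4, 7.8, 1.33, 0, 0],
  [0, 0, -8.6, 8.6, 1.31, 0, 0],
  [0, 0, -7.7, 9, 1.3, 0, 0],
  [0, 0, -6.8, 9.5, 1.28, 0, 0],
  [0, 0, -5.9, 9.9, 1.25, 0, 0],
  [0, 0, -5, 10, 1.22, 0, 0],
  [0, 0, -4, 10, 1.18, 0, 0],
  [0, 0, -3.2, 10, 1.15, 0, 0],
  [0, 0, -2.2, 9.9, 1.11, 0, 0],
  [0, 0, -1.5, 7, 1, 0, 0],
])

```text
clock: 25.28
eef_pos: [0.4697, -0.0022, 0.1182]
tool_rot: [0.725, 0.688, 0.023, 0.023]
ft_force: [-4.3, 3.9, 2.5]
grip_width: 0.0095
grasp_force: 73.2
```

```bash
python3 ga.py; python3 - <<'E'
from workcell import bot
from g import *
s=np.load("st.npy");o=bot.get_obs();A0=R.from_quat(o["tool_rot"]).as_matrix()
b=o["eef_pos"]-.011*A0[:,2]
for g in (.25,.2,.15,.1,.05,.015,0):print(g,st2w(s,handle(g))-b)
print(A0.round(3))
E
```

```text
guard 0.2034315770373437 radius 0.185180497760325 [ 0.46965855 -0.00216781  0.11818357] [-4.33459884  3.8989941   2.48269041] 25.2833
0.25 [-0.00148712  0.00307192  0.00880584]
0.2 [-0.00210202  0.00310408 -0.00054376]
0.15 [-0.00224951  0.0031118  -0.00991245]
0.1 [-0.00192921  0.00309504 -0.01927682]
0.05 [-0.00114193  0.00305387 -0.02861345]
0.015 [-0.00031398  0.00301057 -0.03512009]
0 [ 0.00011037  0.00298837 -0.03789901]
[[ 0.053  0.996  0.065]
 [ 0.999 -0.053 -0.003]
 [ 0.001  0.065 -0.998]]
```

Request:
move_arm([
  [0, 0, -0.5, 5, 0.4, 0, 0],
  [0, 0, 0, 5, 0.4, 0, 0],
  [0, 0, 0, 5, 0.4, 0, 0],
  [0, 0, 0, 4, 0.4, 0, 0],
  [0, 0, 0.2, 3, 0.4, 0, 0],
  [0, 0, 0.2, 3, 0.4, 0, 0],
  [0, 0, 0.2, 2, 0.4, 0, 0],
  [0, 0, 0.2, 2, 0.2, 0, 0],
  [0, 0, 0.2, 1, 0, 0, 0],
  [0, 0, 0, 1, 0, 0, 0],
])

```text
clock: 26.12
eef_pos: [0.4696, -0.0022, 0.0868]
tool_rot: [0.726, 0.688, 0.003, 0.003]
ft_force: [-6.9, 5.0, 0.6]
grip_width: 0.0099
grasp_force: 75.4
```

```bash
python3 ga.py
```

```text
guard 0.03402125143778234 radius 0.1858566759675963 [ 0.46963879 -0.0021683   0.08676799] [-6.91074553  5.01567169  0.62974017] 26.1167
```

Request:
move_arm([
  [0, 0, 0.2, 1, 0, 0, 0],
  [0, 0, 0.2, 1, 0, 0, 0],
  [0, 0, 0, 1, 0, 0, 0],
  [0, 0, 0, 1, 0, 0, 0],
  [0, 0, 0, 1, 0, 0, 0],
  [0, 0, 0, 0, 0, 0, 0],
])

```text
clock: 26.62
eef_pos: [0.4702, -0.0022, 0.0819]
tool_rot: [0.726, 0.688, 0.003, 0.003]
ft_force: [-6.2, 3.7, 0.2]
grip_width: 0.01
grasp_force: 75.4
```

```bash
python3 ga.py
```

```text
guard 0.007503405554926901 radius 0.18595084458860983 [ 0.4702317  -0.00219328  0.08187262] [-6.19915896  3.69143198  0.15200246] 26.6167
```

Request:
move_arm([
  [0, 0, 0, 1, 0, 0, 0],
  [0, 0, 0, 1, 0, 0, 0],
  [0, 0, 0, 1, 0, 0, 0],
  [0, 0, 0, 0, 0, 0, 0],
])

```text
clock: 26.95
eef_pos: [0.4707, -0.0022, 0.0791]
tool_rot: [0.726, 0.688, 0.004, 0.003]
ft_force: [-5.1, 4.1, 0.6]
grip_width: 0.0093
grasp_force: 75.4
```

```bash
python3 ga.py
```

```text
guard -0.007837183106272155 radius 0.18598339040210052 [ 0.47065915 -0.00224265  0.07905089] [-5.12987937  4.13305483  0.63101135] 26.95
```

Still no stop force, so I'm continuing slowly.

Request:
move_arm([
  [0, 0, 0.1, 1, 0, 0, 0],
  [0, 0, 0.1, 1, 0, 0, 0],
  [0, 0, 0, 1, 0, 0, 0],
  [0, 0, 0, 0, 0, 0, 0],
])

```text
clock: 27.28
eef_pos: [0.4711, -0.0023, 0.0764]
tool_rot: [0.726, 0.688, 0.004, 0.004]
ft_force: [-6.0, 4.8, 3.2]
grip_width: 0.0099
grasp_force: 75.8
```

```bash
python3 ga.py
```

```text
guard -0.022448039428369065 radius 0.1860249243470811 [ 0.471095   -0.00226756  0.0763673 ] [-5.95370626  4.80985558  3.15067271] 27.2833
```

Request:
move_arm([
  [0, 0, 0.1, 1, 0, 0, 0],
  [0, 0, 0, 1, 0, 0, 0],
  [0, 0, 0, 1, 0, 0, 0],
  [0, 0, 0, 0, 0, 0, 0],
])

```text
clock: 27.62
eef_pos: [0.4712, -0.0022, 0.0761]
tool_rot: [0.726, 0.688, 0.004, 0.004]
ft_force: [-14.2, 4.3, 22.9]
grip_width: 0.0095
grasp_force: 77.8
```

```bash
python3 ga.py
```

```text
guard -0.02417534557385731 radius 0.18599523488486228 [ 0.47119816 -0.00223843  0.07605689] [-14.16864488   4.26670822  22.89784547] 27.6167
```

Firm stop at 23 N, so the guard is closed. Relaxing, releasing and retreating straight up.

Request:
move_arm([
  [0, 0, -0.5, -2, 0, 0, 0],
  [0, 0, 0, 0, 0, 0, 0],
  [0.4, 0, 0, 0, 0, 0, 0],
  [0.4, 0, 0, 0, 0, 0, 0],
  [0.4, 0, 0, 0, 0, 0, 0],
  [0.4, 0, 0, -10, 0, 0, 0],
  [0.4, 0, 0, -25, 0, 0, 0],
  [0.4, 0, 0, -35, 0, 0, 0],
  [0.4, 0, 0, -40, 0, 0, 0],
  [0.4, 0, 0, -40, 0, 0, 0],
])

```text
clock: 28.45
eef_pos: [0.4706, -0.0031, 0.2278]
tool_rot: [0.726, 0.688, 0.005, 0.006]
ft_force: [2.2, -0.7, -0.9]
grip_width: 0.0341
grasp_force: 0.0
```

```bash
python3 - <<'E'
from workcell import bot
from g import *
s=np.load("st.npy");o=bot.get_obs();print(o["eef_pos"],o["ft_force"],o["clock"])
W=cam(bot,"wrist");im=bot.camera("wrist");c,e,wh=blobends(red(im));print(c,e)
for g in(-.02,0,.03,.06):print(g,proj(W,[st2w(s,handle(g,y)) for y in(.06,0,-.06)]).round(1).tolist())
a=bot.camera("scene");cv2.imwrite("pics/e.png",np.hstack([cv2.resize(im,(400,300)),cv2.resize(a[150:270,180:340],(400,300),interpolation=2)]))
_,e,_=blobends(red(a));C=cam(bot,"scene");print(e.tolist(),[(g,proj(C,[st2w(s,handle(g,y)) for y in(-.06,.06)]).round(1).tolist()) for g in(-.04,-.02,0,.03)])
E
```

```text
[ 0.47061924 -0.00314791  0.22783475] [ 2.21001971 -0.72175185 -0.88513661] 28.45
[258. 178.] [[258. 116.]
 [258. 240.]]
-0.02 [[255.9, 115.1], [256.2, 179.5], [256.4, 235.8]]
0 [[255.2, 115.4], [255.6, 180.5], [255.8, 237.5]]
0.03 [[254.3, 115.8], [254.7, 182.2], [255.1, 240.0]]
0.06 [[253.5, 116.2], [254.0, 183.9], [254.4, 242.7]]
[[208.1926727294922, 179.6422119140625], [245.16514587402344, 168.55047607421875]] [(-0.04, [[208.0, 182.7], [245.5, 170.9]]), (-0.02, [[207.9, 181.5], [245.4, 169.7]]), (0, [[207.7, 180.4], [245.3, 168.6]]), (0.03, [[207.4, 178.7], [245.1, 167.0]])]
```

View pics/e.png

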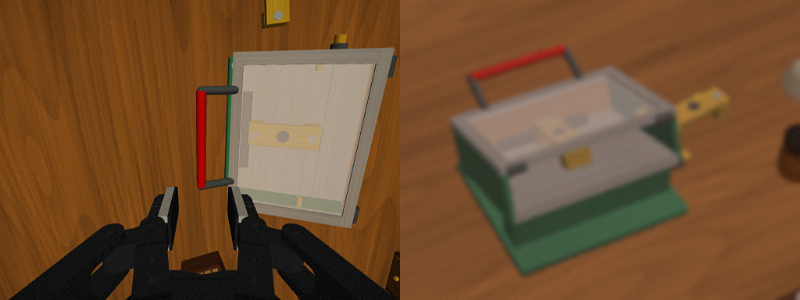

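The bar in the scene view sits about where it started, (208,179.6)–(245,168.6), and the bridge lies centred under the guard. I'll press lightly on the bar with shut fingers to confirm that it is on its stop.

Request:
move_arm([
  [0, 0, 2, 25, 0, 0, 0],
  [0, 0, 0, 25, 0, 0, 0],
  [0, 0, 0, 25, 0, 0, 0],
  [0, 0, 0, 20, 0, 0, 0],
  [0, 0, 0, 13, 0, 0, 0],
  [0, 0, 0, 3, 0, 0, 0],
  [0, 0, 0, 2, 0, 0, 0],
  [0, 0, 0, 2, 0, 0, 0],
  [0, 0, 0, 0, 0, 0, 0],
])

```text
clock: 29.3
eef_pos: [0.4756, -0.0031, 0.1124]
tool_rot: [0.726, 0.688, 0.006, 0.007]
ft_force: [0.2, -0.6, 0.1]
grip_width: -0.0002
grasp_force: 0.0
```

Request:
move_arm([
  [0, 0, 0, 1.5, 0, 0, 0],
  [0, 0, 0, 1.5, 0, 0, 0],
  [0, 0, 0, 1.5, 0, 0, 0],
  [0, 0, 0, 0, 0, 0, 0],
])

```text
clock: 29.63
eef_pos: [0.475, -0.003, 0.1075]
tool_rot: [0.726, 0.688, 0.006, 0.007]
ft_force: [-0.5, -0.7, -0.6]
grip_width: 0.0003
grasp_force: 0.0
```

Request:
move_arm([
  [0, 0, 0, 1.5, 0, 0, 0],
  [0, 0, 0, 1, 0, 0, 0],
  [0, 0, 0, 1, 0, 0, 0],
  [0, 0, 0, 0, 0, 0, 0],
])

```text
clock: 29.97
eef_pos: [0.4753, -0.003, 0.1051]
tool_rot: [0.726, 0.688, 0.006, 0.007]
ft_force: [-1.7, 0.3, 7.4]
grip_width: 0.0001
grasp_force: 4.3
```

Request:
move_arm([
  [0, 0, 0, 1, 0, 0, 0],
  [0, 0, 0, 0.5, 0, 0, 0],
  [0, 0, 0, 0, 0, 0, 0],
])

```text
clock: 30.22
eef_pos: [0.4753, -0.003, 0.1049]
tool_rot: [0.726, 0.688, 0.006, 0.007]
ft_force: [-5.9, 0.7, 18.0]
grip_width: 0.0001
grasp_force: 9.0
```

It's on its stop: 18 N moves it only 0.2 mm, and the bar centre is at about 0.091 m, which matches the closed geometry. Retreating and handing in.

Request:
move_arm([
  [0, 0, 0, -5, 0, 0, 0],
  [0, 0, 0, -25, 0, 0, 0],
  [0, 0, 0, -35, 0, 0, 0],
  [0, 0, 0, -40, 0, 0, 0],
  [0, 0, 0, -30, 0, 0, 0],
  [0, 0, 0, 0, 0, 0, 0],
])

```text
clock: 30.72
eef_pos: [0.4764, -0.0028, 0.2442]
tool_rot: [0.726, 0.688, 0.01, 0.011]
ft_force: [0.3, 0.5, 0.9]
grip_width: 0.0003
grasp_force: 0.0
```

```bash
python3 -c "
from workcell import bot
print(bot.get_obs()['ft_force'],bot.job_done())"
```

```text
the job is handed in; nothing more can be done
[0.31707092 0.51509363 0.91116745] None
```

The job is handed in at about 31 s: the bridge nearest the base lies right way up, lengthwise and mid-slope against the ledge, and the guard was lowered slowly and is on its closed stop (18 N moved it only 0.2 mm).

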